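# Load the slow cooker with tomatoes and set it

### The job

Lift the lid off the slow cooker and lay it on the orange trivet, then lower every tomato that is out on the counter gently into the crock, without dropping or pressing it in. When all of them are in, put the lid back so that it sits flat and fully home on the crock, and then turn the cooker's dial from off to the two-dot mark. Leave the pan, garlic pot and pepper mill where they stand.

Things in the scene. Friction and masses are not known exactly. Their poses are not given: they have to be found in the camera images.
- cooker: Fixed round slow cooker: steel shell 208 mm across, 104 mm high, a white stoneware crock inside (rim 120 mm above the counter), and a dark box-shaped console in front, towards the cooker's own -x (60 mm high, 120 mm wide, front face 194 mm from the middle). Origin: middle of the crock, at counter height; z up.
- crock_floor (a point): Middle of the crock's flat inner floor, 40 mm above the counter. The crock is a straight-walled round well 168 mm across inside, 80 mm deep, wall 10 mm.
- crock_rim (a point): Middle of the crock's mouth, level with its rim, 80 mm above its inner floor. Axes as the cooker's.
- lid: White stoneware lid, 0.35 kg, on the crock at the start. Origin: middle of its underside. A locating lip 156 mm across, 8 mm deep, under a slightly domed disc 196 mm across (8 to 24 mm above the origin); on top a dark round knob. Seated: lip inside the crock's mouth, disc on the rim, origin 8 mm below the rim.
- lid_grip (a point): Middle of the lid's round knob (28 mm across, 26 mm high, on a thin neck 10 mm above the dome), 47 mm above the lid's origin.
- trivet: Round orange silicone trivet lying fixed on the counter, 180 mm across, 8 mm thick. Origin: middle of its underside.
- dial (a joint): Selector dial on top of the console, rad, growing clockwise seen from above, with four clicks where it rests: 0 = off (short bar mark), 0.6 = one dot, 1.2 = two dots, 1.8 = three dots (stops at 0 and 1.8). At value q its pointer points along (-cos(0.9 - q), -sin(0.9 - q)) in the cooker's own x, y.
- dial_grip (a point): On the dial's axis, 142 mm from the cooker's middle towards its own -x, 97 mm above the counter, in the upright grip bar: 40 mm long, 14 mm thick, 74 to 104 mm above the counter, a white line at its pointer end. Its axes turn with the dial: the bar lies along its x, the pointer at -x.
- tomato0: Ripe red tomato, small, 42 mm across and 37 mm high, round with a flattened foot on which it stands, about 45 g, bruises easily. Origin: its middle, 19 mm above its foot; its z points up out of the stalk end. Absent in some starts.
- tomato1: Ripe red tomato, small, 42 mm across and 37 mm high, round with a flattened foot on which it stands, about 45 g, bruises easily. Origin: its middle, 19 mm above its foot; its z points up out of the stalk end. Absent in some starts.
- tomato2: Ripe red tomato, small, 42 mm across and 37 mm high, round with a flattened foot on which it stands, about 45 g, bruises easily. Origin: its middle, 19 mm above its foot; its z points up out of the stalk end. Absent in some starts.
- tomato3: Ripe red tomato, small, 42 mm across and 37 mm high, round with a flattened foot on which it stands, about 45 g, bruises easily. Origin: its middle, 19 mm above its foot; its z points up out of the stalk end. Absent in some starts.
- tomato4: Ripe red tomato, small, 42 mm across and 37 mm high, round with a flattened foot on which it stands, about 45 g, bruises easily. Origin: its middle, 19 mm above its foot; its z points up out of the stalk end. Absent in some starts.
- paella_pan: Small two-handled steel paella pan, 200 mm across, 35 mm high (240 mm over the handles). Origin: middle of its underside. To be left alone.
- garlic_pot: Closed terracotta garlic pot with lid, 104 mm across, 118 mm high. Origin: middle of its underside. To be left alone.
- pepper_mill: Chrome pepper mill, 54 mm across, 152 mm high. Origin: middle of its underside. To be left alone.
There are look-alikes about, which are no part of the job. What is shaped like the tomato3 but blue or yellow is not meant. Leave any black look-alike of the trivet alone.

How it is judged:
On the way, in this order (a step that is already met when the one before it is completed fails the run):
1. the lid lies on the trivet, let go (horizontal distance between lid and trivet below 0.06 m and z of lid in the frame of trivet between 0.004 and 0.014 m and angle between lid's own z axis and vertical below 0.08 rad and linear speed of lid below 0.03 m/s and contact force between lid and the fingers below 0.1 N), for 0.2 s.
2. every tomato lies in the crock, let go (horizontal distance between each of tomato0, tomato1, tomato2, tomato3, tomato4 and crock_floor below 0.075 m and z of tomato0 in the frame of crock_floor between 0.005 and 0.065 m and linear speed of each of tomato0, tomato1, tomato2, tomato3, tomato4 below 0.05 m/s and z of tomato1 in the frame of crock_floor between 0.005 and 0.065 m and z of tomato2 in the frame of crock_floor between 0.005 and 0.065 m and z of tomato3 in the frame of crock_floor between 0.005 and 0.065 m and z of tomato4 in the frame of crock_floor between 0.005 and 0.065 m and contact force between each of tomato0, tomato1, tomato2, tomato3, tomato4 and the fingers below 0.1 N), for 0.2 s.
3. the lid sits home on the crock (horizontal distance between lid and crock_rim below 0.012 m and z of lid in the frame of crock_rim between -0.012 and -0.0045 m and angle between lid's own z axis and vertical below 0.06 rad and linear speed of lid below 0.03 m/s), for 0.2 s.
4. the dial stands at two dots (value of joint dial between 1.05 and 1.35 rad), for 0.2 s.
At the end, for the whole second after the job is handed in: Every tomato present lies in the crock (its middle within 75 mm of the crock's axis and under 65 mm above its floor), at rest; the lid is seated (within 12 mm of centre, level within 0.06 rad, its disc down on the rim within 3.5 mm); the dial rests between 1.05 and 1.35 rad, at two dots (all of step 3 and all of step 4 and horizontal distance between each of tomato0, tomato1, tomato2, tomato3, tomato4 and crock_floor below 0.075 m and z of tomato0 in the frame of crock_floor between 0.005 and 0.065 m and linear speed of each of tomato0, tomato1, tomato2, tomato3, tomato4 below 0.05 m/s and z of tomato1 in the frame of crock_floor between 0.005 and 0.065 m and z of tomato2 in the frame of crock_floor between 0.005 and 0.065 m and z of tomato3 in the frame of crock_floor between 0.005 and 0.065 m and z of tomato4 in the frame of crock_floor between 0.005 and 0.065 m and velocity of joint dial between -0.1 and 0.1 rad/s); the robot touches nothing.
It fails at once if a tomato drops or plunges through the crock's well (faster than 0.4 m/s there) ((horizontal distance between tomato0 and crock_floor below 0.084 m and z of tomato0 in the frame of crock_floor between 0.032 and 0.09 m and linear speed of tomato0 above 0.4 m/s) or (horizontal distance between tomato1 and crock_floor below 0.084 m and z of tomato1 in the frame of crock_floor between 0.032 and 0.09 m and linear speed of tomato1 above 0.4 m/s) or (horizontal distance between tomato2 and crock_floor below 0.084 m and z of tomato2 in the frame of crock_floor between 0.032 and 0.09 m and linear speed of tomato2 above 0.4 m/s) or (horizontal distance between tomato3 and crock_floor below 0.084 m and z of tomato3 in the frame of crock_floor between 0.032 and 0.09 m and linear speed of tomato3 above 0.4 m/s) or (horizontal distance between tomato4 and crock_floor below 0.084 m and z of tomato4 in the frame of crock_floor between 0.032 and 0.09 m and linear speed of tomato4 above 0.4 m/s)).
It fails at once if a tomato is pressed against the cooker (over 15 N) (contact force between any of tomato0, tomato1, tomato2, tomato3, tomato4 and cooker above 15 N).
It fails at once if a bystander (pan, garlic pot or pepper mill) is moved more than 3 cm (distance of any of paella_pan, garlic_pot, pepper_mill from where it was at the start of the episode above 0.03 m).
Of tomato0, tomato1, tomato2, tomato3, tomato4 only 3 to 5 are there at a start; the rules pass over those that are not, and their reading is None.
At some moment in a run one of tomato0, tomato1, tomato2, tomato3, tomato4 may be knocked a few centimetres aside while the robot is not near it.
It also fails if it takes over 210 s, if anything falls off the work surface, if the arm or the gripper's body presses on something with over 40 N, if the wrist force passes 120 N, or if a joint passes its speed limit or range.

### The arm

A 7-joint arm with a two-finger parallel gripper is mounted at the origin on the work surface. World frame = base frame: x ahead of the robot, y to its left, z up, the work surface at z = 0. Lengths are in m, angles in rad, forces in N, time in s.
With the tool pointing down it reaches from about 0.4 to 0.85 m from the base axis. Payload 10.4 kg.
Tool frame: the origin (TCP) lies at the very end of the fingers, on their centre line; the grasp point (between the pads) lies 19 mm behind it; z points along the fingers, y is the line along which they close (so a half turn about z gives the same grasp; the last joint's range is limited). The gripper opens to 87 mm and grips with 3 to 60 N. Pads are 19 mm wide; open, the fingers measure 117 mm over their backs; the gripper's body (75 mm by 190 mm) begins 51 mm behind the grasp point.
Start: joints at [1.107, 0.332, -0.065, 1.46, 0.022, 1.35, -0.088], TCP at [0.267, -0.565, 0.223] pointing down, gripper open.
Joint ranges: [-2.6, 2.6], [-0.5, 2.12], [-1.47, 1.34], [0.16, 2.42], [-1.27, 4.41], [0.06, 2.06], [-2.6, 2.6]. Speed limits (rad/s): [2.22, 2.22, 2.79, 2.79, 3.14, 3.14, 3.14].

### API

Orientations are given as a unit quaternion [x, y, z, w].
In Python, from bench import read_state, cams, workorder gives the robot as it stands.
- The arm moves only by the shell command python3 -m crank 'ROWS' [FORCE]. ROWS is text: rows parted by semicolons, each of 5 numbers parted by spaces: the shift along the tool's x, y, z scaled (see below), then the turn about the tool's z scaled (see below), then the opening, from -1 (shut) to 1 (fully open). In form: dx dy dz yaw jaw; .... A call has 1 to 10 rows; each row shifts and turns the commanded pose from where the row before left it, along the tool's axes as they then stand; what a row does not reach is not made up. The controller multiplies each number of a shift by 200 mm and each number of a turn by 90 degrees. A row lasts 1/10 s, in which the tool goes at most 50 mm and 8.59 degrees, less where a joint would pass 70% of its speed; a pose out of reach is approached as far as the arm can. A call with a number of a shift or a turn outside -1 to 1 is refused whole. A call with a gripper value outside its range is refused whole. The fingers move at their own pace and stop on an object; FORCE is the grip in N (left out, the last holds). Time passes only in rows, so rows that do not move let the fingers close. It gives the time, the measured TCP pose, the force, the opening and the grip force at its end, in the units of the state.
- read_state(): the state, without advancing time (a new reading comes with each control period).
- cams.camera(name): name is "scene" or "side" or "wrist"; returns a dict with "img" (384x512x3 uint8, blue, green, red), "K" (3x3 intrinsics, pixels), "xyz" and "attitude" of the camera in the world; the wrist camera has in their place "mount" (4x4, takes a point from camera to tool coordinates, whose origin is the TCP and whose axes are the flange's). Camera axes: x right, y down, z forward; pixel columns grow to the right and rows downward; lengths in m; the calibration is good to about 2 mm. The wrist camera is an equidistant fisheye: a pixel r from the principal point sees the ray r / f radians off the axis. A picture is of the moment at which its call begins: read the wrist's pose just before it. There is no depth.
- workorder.close_job(): hands the job in; it is judged then, once.
The state is a dict: "time": time; "joint_positions": joint angles; "joint_vel": joint speeds; "joint_torque": joint torques, N m; "ee_pos": TCP position; "eef_rot": TCP orientation; "ft_force": force on the tool from outside, world axes, zero at the start; "torque": the same for the moment, N m; "width": finger opening in m; "grip_force": force on a finger pad.
Only numpy, scipy, OpenCV 4.12 (cv2) and the standard library are available. Lean on these libraries where they do the work, as an engineer would, in place of code of your own. Each camera call takes 0.05 s, during which the arm holds its last target. There are 200 camera calls.

## Working session

There is one attempt and no reset: what is moved stays moved. The work goes in short steps, Python scripts to look and compute and a shell command to move; the robot and the scene stay as the last step left them, time stands still between calls to the robot, and variables do not carry over. Pictures are saved under pics/ and viewed, at most 14 in all, crops included, and the job is handed in when it is done.

```bash
mkdir -p pics; ls
python3 - <<'E'
from bench import read_state, cams
import cv2,numpy as np
s=read_state();print(s)
ims=[]
for n in("scene","side","wrist"):
    c=cams.camera(n);cv2.imwrite(f"pics/{n}0.png",c["img"]);np.savez(f"{n}0.npz",**c)
    print(n,{k:np.round(v,4).tolist() for k,v in c.items() if k!="img"})
E
```

```text
pics
{'time': 0.0, 'joint_positions': array([ 1.10742965,  0.33289464, -0.06469793,  1.46096143,  0.02162346,
        1.34989995, -0.08849441]), 'joint_vel': array([ 1.25631769e-03, -1.45353569e-03,  1.76614145e-03, -3.00324911e-05,
        1.03940651e-03,  2.30094995e-04,  7.33564887e-04]), 'joint_torque': array([-2.43543809e-04, -6.23256969e+01,  2.49167177e-02, -3.89897919e+01,
       -6.11930341e-02,  3.98132997e-02,  1.25848001e-04]), 'ee_pos': array([ 0.26646152, -0.56491259,  0.22173012]), 'eef_rot': array([ 9.75810157e-01,  2.18618386e-01, -2.04907088e-04, -7.04343943e-04]), 'ft_force': array([-0.02743048, -0.20881068,  0.66888165]), 'torque': array([ 0.00947224,  0.04475586, -0.00744351]), 'grip_force': 0.0, 'width': 0.08688999572977753}
scene {'K': [[458.367, 0.0, 254.6336], [0.0, 458.367, 177.8555], [0.0, 0.0, 1.0]], 'xyz': [1.0347, -0.8224, 0.8733], 'attitude': [0.8552, 0.2305, -0.1133, -0.4501]}
side {'K': [[377.9662, 0.0, 253.2456], [0.0, 377.9662, 194.8288], [0.0, 0.0, 1.0]], 'xyz': [0.4125, -0.8035, 0.6794], 'attitude': [0.8672, -0.0309, 0.026, -0.4962]}
wrist {'K': [[297.3186, 0.0, 254.7178], [0.0, 297.3186, 188.8308], [0.0, 0.0, 1.0]], 'mount': [[0.0001, -0.9542, -0.299, 0.0815], [1.0, 0.0, 0.0003, 0.0], [-0.0002, -0.299, 0.9542, -0.16], [0.0, 0.0, 0.0, 1.0]]}
```

View pics/scene0.png

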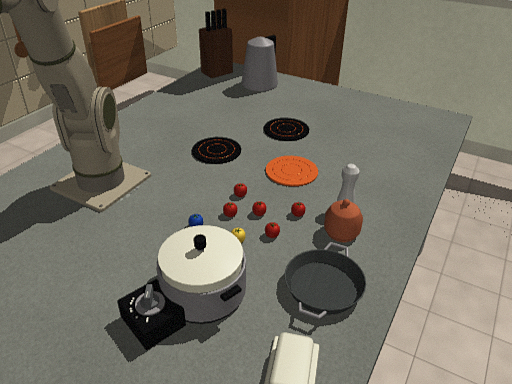

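View pics/side0.png

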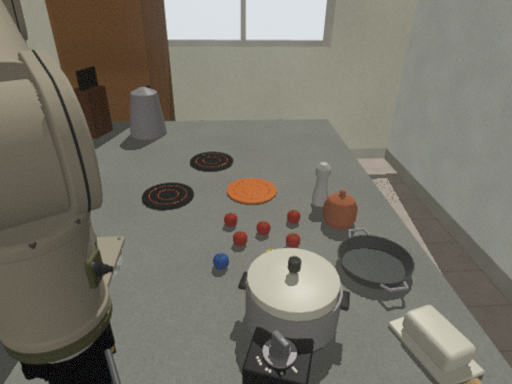

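Scene view: lid knob (200,242), cooker with dial (150,300), and the orange trivet at (292,171); the black ones at (217,150) and (286,128) are look-alikes. Five red tomatoes are at (240,190), (231,210), (259,209), (298,209), (272,230). Blue (196,220) and yellow (239,235) are look-alikes. The side view agrees: knob (294,265), trivet (252,191).

```bash
cat > h.py <<'E'
import cv2,numpy as np
from scipy.spatial.transform import Rotation as R
from bench import read_state, cams
def ray(c,px):
    px=np.atleast_2d(np.asarray(px,float));K=c["K"]
    u=(px-[K[0,2],K[1,2]])/K[0,0]
    if "mount" in c:
        r=np.linalg.norm(u,axis=1,keepdims=True)
        d=np.hstack([u/np.maximum(r,1e-9)*np.sin(r),np.cos(r)])
        T=c["T"]@c["mount"];return T[:3,3],d@T[:3,:3].T
    d=np.hstack([u,np.ones((len(u),1))])
    return np.asarray(c["xyz"]),d@R.from_quat(c["attitude"]).as_matrix().T
def plane(c,px,z):
    o,d=ray(c,px);return o+d*((z-o[2])/d[:,2:])
def tri(c1,p1,c2,p2):
    A=[];b=[]
    for c,p in((c1,p1),(c2,p2)):
        o,d=ray(c,p);d=d[0]/np.linalg.norm(d[0]);P=np.eye(3)-np.outer(d,d);A.append(P);b.append(P@o)
    A=np.vstack(A);b=np.hstack(b);x,res,*_=np.linalg.lstsq(A,b,rcond=None);return x,float(np.sqrt(res[0]))
def shot(n):
    s=read_state();c=dict(cams.camera(n))
    if n=="wrist":
        T=np.eye(4);T[:3,:3]=R.from_quat(s["eef_rot"]).as_matrix();T[:3,3]=s["ee_pos"];c["T"]=T
    return c
def load(n):
    return dict(np.load(n))
def blobs(img,lo,hi,amin=30,lo2=None,hi2=None):
    h=cv2.cvtColor(img,cv2.COLOR_BGR2HSV);m=cv2.inRange(h,lo,hi)
    if lo2: m|=cv2.inRange(h,lo2,hi2)
    n,l,st,ce=cv2.connectedComponentsWithStats(m)
    return [(ce[i].round(1),st[i].tolist(),l==i) for i in range(1,n) if st[i,4]>=amin]
def red(img,amin=40): return blobs(img,(0,150,50),(6,255,255),amin,(174,150,50),(180,255,255))
def pose():
    s=read_state();m=R.from_quat(s["eef_rot"]).as_matrix()
    return np.asarray(s["ee_pos"]),m
def go(p,yaw=None):
    """scaled shift (tool axes) from the present measured pose to p; yaw = wanted world heading of tool y"""
    e,m=pose();d=m.T@(np.asarray(p)-e)/0.2;y=None
    if yaw is not None:
        a=np.arctan2(m[1,1],m[0,1]);dy=-(yaw-a);dy=(dy+np.pi/2)%np.pi-np.pi/2;y=np.degrees(dy)/90
    print("scaled d",d.round(3),"turn",y,"| tcp",e.round(4),"tool y heading",round(float(np.degrees(np.arctan2(m[1,1],m[0,1]))),1))
E
python3 - <<'E'
from h import *
S,D=load("scene0.npz"),load("side0.npz")
for n,c in(("S",S),("D",D)):
    for ce,st,m in red(c["img"]): print(n,"red",ce,st,plane(c,ce,.019)[0].round(4))
    for ce,st,m in blobs(c["img"],(7,170,120),(18,255,255),100):
        print(n,"orange",ce,st)
        pts=cv2.convexHull(np.argwhere(m)[:,::-1].astype(np.int32))[:,0]
        P=plane(c,pts,.008)[:,:2].astype(np.float32);print("  circ",cv2.minEnclosingCircle(P))
    for ce,st,m in blobs(c["img"],(15,5,170),(40,70,255),800):
        pts=cv2.convexHull(np.argwhere(m)[:,::-1].astype(np.int32))[:,0]
        P=plane(c,pts,.120)[:,:2].astype(np.float32);print(n,"white",ce,st,"circ",cv2.minEnclosingCircle(P))
    for nm,lo,hi in(("blue",(105,120,40),(130,255,255)),("yel",(20,150,80),(35,255,255))):
        for ce,st,m in blobs(c["img"],lo,hi,30): print(n,nm,ce,st,plane(c,ce,.019)[0].round(4))
    h=cv2.cvtColor(c["img"],cv2.COLOR_BGR2HSV)
    for ce,st,m in blobs(c["img"],(0,0,0),(180,255,60),30):
        if st[4]<400: print(n,"dark",ce,st,plane(c,ce,.159)[0].round(4))
print(tri(S,(200,242),D,(294,265)))
E
```

```text
S red [240.  190.1] [234, 183, 13, 14, 135] [0.4264 0.1723 0.019 ]
S red [229.8 209.7] [223, 203, 14, 14, 145] [0.4515 0.0725 0.019 ]
S red [259.  208.7] [253, 202, 13, 14, 145] [0.5238 0.1211 0.019 ]
S red [297.9 209.3] [292, 202, 13, 15, 147] [0.6251 0.178  0.019 ]
S red [271.9 230.2] [265, 223, 15, 15, 169] [0.6024 0.0552 0.019 ]
S orange [291.5 170.2] [266, 156, 52, 30, 1216]
  circ ((0.5083877444267273, 0.37615665793418884), 0.09104184061288834)
S white [417.5 296. ] [370, 189, 96, 195, 4698] circ ((1.0103684663772583, 0.020691975951194763), 0.3402518332004547)
S white [465.2 299.4] [407, 194, 105, 190, 9548] circ ((1.1016749143600464, 0.048176392912864685), 0.33839622139930725)
S white [200.3 255.5] [158, 225, 85, 60, 3701] circ ((0.5472936034202576, -0.20283840596675873), 0.09934550523757935)
S white [502.4 332.8] [485, 238, 27, 146, 1779] circ ((1.1708061695098877, 0.004614807665348053), 0.22102268040180206)
S white [295.6 359.9] [272, 332, 47, 52, 1955] circ ((0.8542671799659729, -0.3454957604408264), 0.060344383120536804)
S blue [195.4 220.2] [189, 214, 14, 12, 131] [ 0.392
[... 2139 characters left out ...]
5] [248, 248, 92, 65, 4267] circ ((0.5535211563110352, -0.202931210398674), 0.09879715740680695)
D white [440.9 330.3] [408, 305, 66, 52, 1497] circ ((0.7987831234931946, -0.35832029581069946), 0.05870914086699486)
D blue [220.4 261.1] [214, 254, 14, 15, 163] [ 0.3968 -0.0241  0.019 ]
D dark [15.  14.2] [11, 0, 9, 30, 44] [-2.3064  4.9996  0.159 ]
D dark [293.5 266.8] [289, 261, 11, 12, 76] [ 0.55   -0.2166  0.159 ]
D dark [362.5 280.5] [342, 266, 41, 24, 179] [ 0.6794 -0.2651  0.159 ]
D dark [242.  281.9] [239, 273, 7, 16, 49] [ 0.4419 -0.2538  0.159 ]
D dark [393.3 284.3] [385, 282, 17, 5, 43] [ 0.7363 -0.2794  0.159 ]
(array([ 0.55210765, -0.20892089,  0.15858962]), 0.0016395202057196804)
```

Run:
```python
from h import *
S,D=load("scene0.npz"),load("side0.npz")
c=S["img"][140:350,100:380];cv2.imwrite("pics/crop1.png",cv2.resize(c,(800,600),interpolation=cv2.INTER_CUBIC))
print("garlic base", plane(S,(343,237),.0)[0].round(3), plane(D,(340,224),.0)[0].round(3))
print("mill base", plane(S,(348,215),.0)[0].round(3), plane(D,(320,203),.0)[0].round(3))
print("dial", plane(S,(149,296),.1)[0].round(3), plane(D,(281,347),.1)[0].round(3))
go((.552,-.209,.25),0)
```

```text
garlic base [0.78  0.152 0.   ] [0.773 0.153 0.   ]
mill base [0.758 0.253 0.   ] [0.739 0.282 0.   ]
dial [ 0.516 -0.352  0.1  ] [ 0.506 -0.362  0.1  ]
scaled d [ 2.05  -1.001 -0.139] turn -0.7193557906544525 | tcp [ 0.2665 -0.565   0.222 ] tool y heading -64.7
```

View pics/crop1.png

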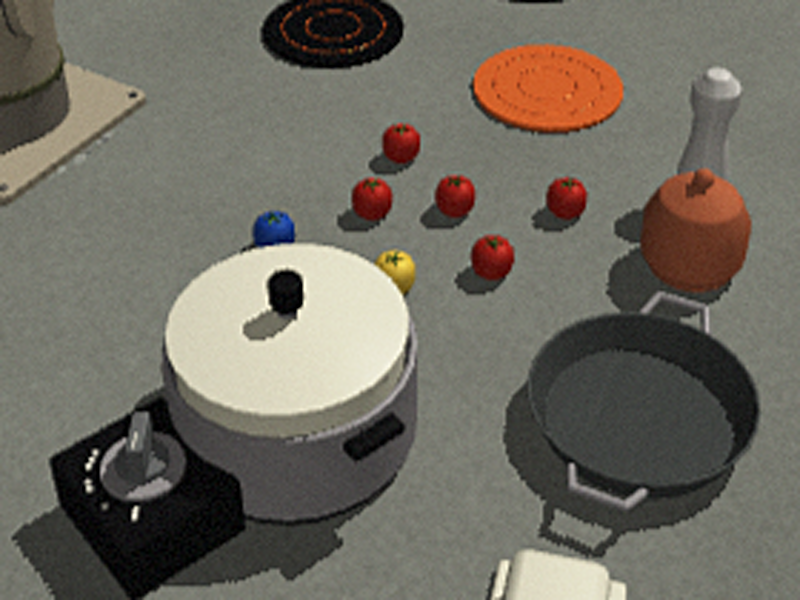

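The crop confirms five red tomatoes, excludes the blue and yellow ones, and shows one orange trivet. Next I turn the tool so that tool y is world x, then move to the lid.

```bash
python3 -m crank '0 0 -0.04 -0.09 1;0 0 -0.04 -0.09 1;0 0 -0.04 -0.09 1;0 0 -0.04 -0.09 1;0 0 0 -0.09 1;0 0 0 -0.09 1;0 0 0 -0.09 1;0 0 0 -0.09 1;0 0 0 0 1' 40; python3 -c "
from h import *;go((.552,-.209,.25),0)"
```

```text
time: 1.05
ee_pos: [0.2665, -0.5652, 0.2542]
eef_rot: [0.706, 0.708, 0.0, -0.0]
ft_force: [-0.1, 1.0, -0.2]
width: 0.0871
grip_force: 0.0
scaled d [1.776 1.433 0.022] turn 0.0020402888597900737 | tcp [ 0.2665 -0.5652  0.2542] tool y heading 0.2
```

```bash
python3 -m crank '0.1776 0.1433 0 0 1;0.1776 0.1433 0 0 1;0.1776 0.1433 0 0 1;0.1776 0.1433 0 0 1;0.1776 0.1433 0 0 1;0.1776 0.1433 0 0 1;0.1776 0.1433 0 0 1;0.1776 0.1433 0 0 1;0.1776 0.1433 0 0 1;0.1776 0.1433 0 0 1'; python3 -m crank '0 0 0 0 1;0 0 0 0 1'
python3 - <<'E'
from h import *
go((.552,-.209,.142),0)
w=shot("wrist");cv2.imwrite("pics/w1.png",w["img"])
np.savez("w1.npz",**w)
print(read_state()["joint_positions"].round(2))
E
```

```text
time: 2.05
ee_pos: [0.5538, -0.2083, 0.2546]
eef_rot: [0.709, 0.706, -0.0, 0.0]
ft_force: [0.8, -1.2, -0.1]
width: 0.0873
grip_force: 0.0
time: 2.25
ee_pos: [0.5533, -0.2087, 0.2542]
eef_rot: [0.707, 0.707, -0.0, -0.0]
ft_force: [-0.2, -0.6, -0.7]
width: 0.0871
grip_force: 0.0
scaled d [-0.002 -0.006  0.561] turn -0.00015883526946246785 | tcp [ 0.5533 -0.2087  0.2542] tool y heading -0.0
[ 0.68  0.28 -0.49  1.49  0.13  1.41  0.19]
```

View pics/w1.png

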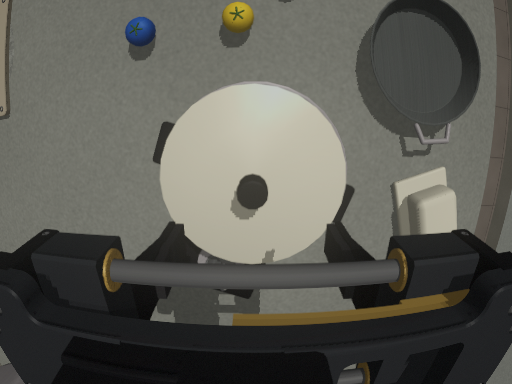

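Wrist view: lid disc centred near (254,172), knob top at (252,191). The dial sits behind the gripper at the bottom.

Run:
```python
from h import *
w=load("w1.npz")
print("knob top",plane(w,(253,183),.172),plane(w,(252,191),.165))
for ce,st,m in blobs(w["img"],(15,5,120),(40,70,255),8000):
    pts=cv2.convexHull(np.argwhere(m)[:,::-1].astype(np.int32))[:,0]
    pts=pts[pts[:,1]<215]
    P=plane(w,pts,.128)[:,:2];A=np.c_[2*P,np.ones(len(P))];x=np.linalg.lstsq(A,(P**2).sum(1),rcond=None)[0];print(st,x[:2],np.sqrt(x[2]+x[:2]@x[:2]))
go((.552,-.209,.142),0)
```

```text
knob top [[ 0.55091473 -0.19737003  0.172     ]] [[ 0.54997127 -0.20674736  0.165     ]]
[110, 76, 267, 188, 28672] [ 0.54244778 -0.23276357] 0.1405201001728075
scaled d [ 0.006 -0.003  0.561] turn -0.0012969256552876336 | tcp [ 0.5527 -0.2102  0.2543] tool y heading -0.1
```

```bash
python3 -m crank '0.01 -0.005 0.18 0 1;0 0 0.18 0 1;0 0 0.12 0 1;0 0 0.08 0 1;0 0 0 0 1;0 0 0 0 -1;0 0 0 0 -1;0 0 0 0 -1;0 0 0 0 -1;0 0 0 0 -1' 40; python3 -m crank '0 0 -0.02 0 -1;0 0 -0.02 0 -1;0 0 -0.04 0 -1;0 0 -0.06 0 -1;0 0 -0.1 0 -1;0 0 -0.1 0 -1;0 0 -0.1 0 -1;0 0 0 0 -1'
python3 - <<'E'
from h import *
go((.509,.373,.25),0)
w=shot("wrist");cv2.imwrite("pics/w2.png",w["img"])
E
```

```text
time: 3.3
ee_pos: [0.5521, -0.2079, 0.143]
eef_rot: [0.707, 0.707, 0.0, 0.0]
ft_force: [-0.7, -0.1, 0.7]
width: 0.0549
grip_force: 0.0
time: 4.1
ee_pos: [0.5532, -0.208, 0.2338]
eef_rot: [0.707, 0.707, 0.001, 0.002]
ft_force: [0.9, 0.5, -4.8]
width: 0.0263
grip_force: 40.0
scaled d [ 2.905 -0.217 -0.087] turn 0.0006697824633805086 | tcp [ 0.5532 -0.208   0.2338] tool y heading 0.1
```

View pics/w2.png

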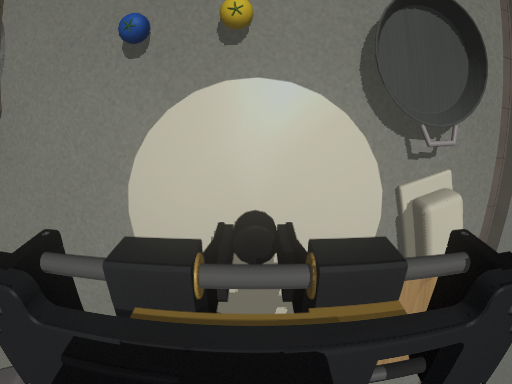

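The lid is up and level in the grip, at disc centre (255,170). The fingers closed slightly late, so I will set it down by force feedback.

```bash
python3 -m crank '0.04 0 0 0 -1;0.08 -0.01 0 0 -1;0.12 -0.01 0 0 -1;0.16 -0.01 0 0 -1;0.18 -0.01 0 0 -1;0.18 -0.02 0 0 -1;0.18 -0.02 0 0 -1;0.18 -0.02 0 0 -1;0.18 -0.02 0 0 -1;0.18 -0.02 0 0 -1'; python3 -m crank '0.18 -0.02 0 0 -1;0.18 -0.02 0 0 -1;0.18 -0.02 0 0 -1;0.18 -0.02 0 0 -1;0.18 0 0 0 -1;0.18 0 0 0 -1;0.14 0 0 0 -1;0.1 0 0 0 -1;0.06 0 0 0 -1;0 0 0 0 -1'
python3 - <<'E'
from h import *
go((.509,.373,.1),0)
S=shot("scene");cv2.imwrite("pics/s2.png",cv2.resize(S["img"][60:300,160:400],(600,600),interpolation=cv2.INTER_CUBIC))
print(read_state()["joint_positions"].round(2))
E
```

```text
time: 5.15
ee_pos: [0.522, 0.0909, 0.2298]
eef_rot: [0.706, 0.708, -0.001, -0.0]
ft_force: [-0.6, -0.1, -3.4]
width: 0.0262
grip_force: 40.0
time: 6.15
ee_pos: [0.5055, 0.3662, 0.2299]
eef_rot: [0.706, 0.709, -0.0, -0.001]
ft_force: [-1.0, -0.7, -3.4]
width: 0.0265
grip_force: 40.0
scaled d [0.034 0.018 0.649] turn 0.002791054124907028 | tcp [0.5055 0.3662 0.2299] tool y heading 0.3
[-0.11  0.43 -0.79  1.42  0.31  1.42 -0.9 ]
```

View pics/s2.png

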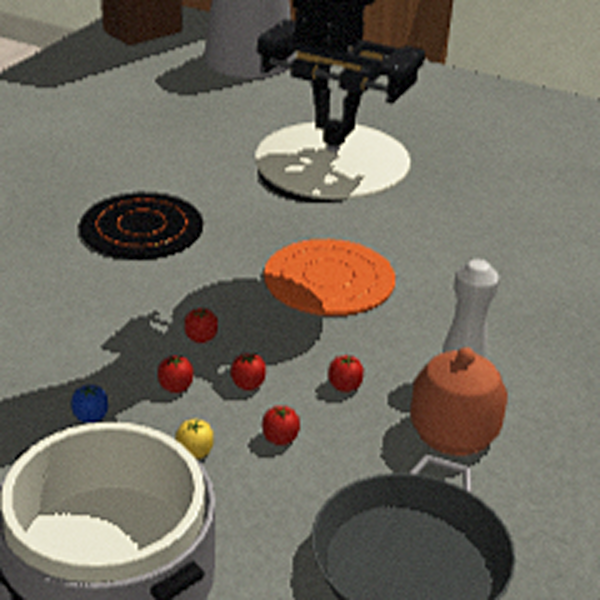

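The scene crop shows the lid level above and behind the trivet (fingers near (335,130)), knob in the fingertips, crock open and empty. Lowering.

```bash
python3 -m crank '0.034 0.018 0.05 0 -1;0 0 0.12 0 -1;0 0 0.16 0 -1;0 0 0.16 0 -1;0 0 0.12 0 -1;0 0 0.08 0 -1;0 0 0.04 0 -1;0 0 0.04 0 -1;0 0 0 0 -1'; python3 -m crank '0 0 0.02 0 -1;0 0 0.02 0 -1;0 0 0 0 -1';python3 -m crank '0 0 0.02 0 -1;0 0 0.02 0 -1;0 0 0 0 -1'
```

```text
time: 7.1
ee_pos: [0.5111, 0.3707, 0.0762]
eef_rot: [0.707, 0.707, -0.0, 0.0]
ft_force: [-0.4, 0.4, -4.1]
width: 0.0266
grip_force: 40.0
time: 7.4
ee_pos: [0.5109, 0.3709, 0.0683]
eef_rot: [0.707, 0.707, -0.0, 0.0]
ft_force: [0.3, -0.1, -4.2]
width: 0.0263
grip_force: 40.0
time: 7.7
ee_pos: [0.5107, 0.3707, 0.0598]
eef_rot: [0.707, 0.707, -0.0, -0.0]
ft_force: [-0.1, -0.5, -3.4]
width: 0.0265
grip_force: 40.0
```

```bash
for i in 1 ; do python3 -m crank '0 0 0.015 0 -1;0 0 0.015 0 -1;0 0 0 0 -1'; python3 -m crank '0 0 0.01 0 -1;0 0 0 0 -1'; done
```

```text
time: 8.0
ee_pos: [0.511, 0.3715, 0.0588]
eef_rot: [0.707, 0.707, 0.0, 0.001]
ft_force: [-13.4, -12.9, 35.1]
width: 0.0266
grip_force: 40.0
time: 8.2
ee_pos: [0.511, 0.3723, 0.0581]
eef_rot: [0.707, 0.708, 0.001, 0.001]
ft_force: [-15.7, -13.1, 42.8]
width: 0.0267
grip_force: 40.0
```

Contact at TCP z 0.059. I back off 3 mm and release.

```bash
python3 -m crank '0 0 -0.04 0 -1;0 0 -0.005 0 1;0 0 0 0 1;0 0 0 0 1;0 0 0 0 1;0 0 0 0 1;0 0 -0.1 0 1;0 0 -0.2 0 1;0 0 -0.2 0 1;0 0 -0.2 0 1' 10
python3 - <<'E'
from h import *
for n in("scene","side"):
    c=shot(n);np.savez(n+"1.npz",**c)
    for ce,st,m in red(c["img"]): print(n,"red",ce,plane(c,ce,.019)[0].round(4))
    for ce,st,m in blobs(c["img"],(15,5,140),(40,70,255),800):
        pts=cv2.convexHull(np.argwhere(m)[:,::-1].astype(np.int32))[:,0]
        print(st,cv2.minEnclosingCircle(plane(c,pts,.016+.0)[:,:2].astype(np.float32)))
cv2.imwrite("pics/s3.png",cv2.resize(load("scene1.npz")["img"][60:300,160:400],(600,600),interpolation=cv2.INTER_CUBIC))
go((.4265,.171,.1),0)
E
```

```text
time: 9.2
ee_pos: [0.5107, 0.3709, 0.2029]
eef_rot: [0.707, 0.708, -0.0, -0.0]
ft_force: [-0.4, 0.2, 0.4]
width: 0.0853
grip_force: 0.0
scene red [240.  190.4] [0.4272 0.1709 0.019 ]
scene red [259.  208.6] [0.5236 0.1215 0.019 ]
scene red [229.8 209.7] [0.4515 0.0725 0.019 ]
scene red [298.  209.4] [0.6256 0.1777 0.019 ]
scene red [271.9 230.2] [0.6024 0.0552 0.019 ]
[338, 0, 174, 150, 17603] ((0.7528592348098755, 1.9650222063064575), 1.1342180967330933)
[146, 9, 59, 63, 1780] ((-0.6779360175132751, 1.3381659984588623), 0.5783116817474365)
[0, 118, 60, 58, 1455] ((-0.3850829005241394, 0.025187306106090546), 0.20249216258525848)
[263, 152, 59, 33, 1415] ((0.5062661170959473, 0.3780355453491211), 0.10263810306787491)
[451, 152, 61, 37, 1122] ((1.0746655464172363, 0.7054983377456665), 0.11858690530061722)
[83, 162, 68, 47, 893] ((0.054122861474752426, -0.002628874033689499), 0.12718313932418823)
[369, 188, 143, 196, 17572] ((1.0784876346588135, 0.15241360664367676), 0.41230297088623047)
[160, 229, 82, 58, 1672] ((0.4937559962272644, -0.12738698720932007), 0.11430954188108444)
[270, 332
[... 424 characters left out ...]
5.710422992706299, 6.367042541503906), 7.937143325805664)
[169, 46, 75, 75, 4682] ((0.25989964604377747, 2.2722651958465576), 1.1849662065505981)
[225, 174, 56, 29, 1162] ((0.5147905349731445, 0.3773961067199707), 0.10496354848146439)
[372, 178, 68, 94, 806] ((0.9968072175979614, 0.16249939799308777), 0.25997215509414673)
[71, 236, 53, 59, 1272] ((0.07839499413967133, -0.00411918805912137), 0.11882162094116211)
[249, 251, 94, 65, 1516] ((0.583695650100708, -0.10079987347126007), 0.1172713041305542)
[405, 304, 71, 59, 1867] ((0.8696895837783813, -0.2800825238227844), 0.07747339457273483)
scaled d [-1.013 -0.435  0.529] turn 0.0006211277108453246 | tcp [0.5125 0.3731 0.2074] tool y heading 0.1
```

View pics/s3.png

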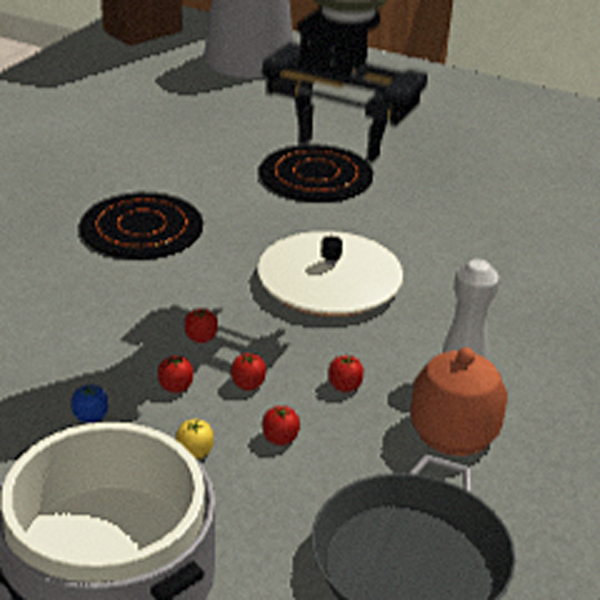

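The lid lies flat on the trivet (crop: disc centre (330,272)), and its knob is clear of the fingers. First tomato: (0.427,0.170).

```bash
python3 -m crank '-0.06 -0.03 0 0 0.4;-0.13 -0.055 0 0 0.4;-0.18 -0.08 0 0 0.4;-0.18 -0.08 0.04 0 0.4;-0.18 -0.08 0.1 0 0.4;-0.16 -0.06 0.15 0 0.4;-0.1 -0.04 0.16 0 0.4;-0.03 -0.01 0.1 0 0.4;0 0 0 0 0.4;0 0 0 0 0.4' 8
python3 - <<'E'
from h import *
go((.427,.1695,.011),0)
w=shot("wrist")
for ce,st,m in red(w["img"]): print(ce,st,plane(w,ce,.019)[0].round(4))
print(read_state()["joint_positions"].round(2))
E
```

```text
time: 10.3
ee_pos: [0.4244, 0.1675, 0.092]
eef_rot: [0.707, 0.708, 0.0, -0.0]
ft_force: [0.0, 0.7, 0.1]
width: 0.0612
grip_force: 0.0
scaled d [0.01  0.013 0.405] turn 0.000869954047017624 | tcp [0.4244 0.1675 0.092 ] tool y heading 0.1
[477.1 183.9] [459, 164, 39, 42, 1159] [0.6485 0.1821 0.019 ]
[257.3 192.3] [233, 168, 50, 51, 1776] [0.4256 0.1736 0.019 ]
[355.1 237.4] [339, 222, 43, 40, 776] [0.5149 0.1303 0.019 ]
[282.  298.1] [262, 289, 42, 23, 651] [0.4504 0.0642 0.019 ]
[ 0.27  0.16 -0.78  2.01  0.13  1.02 -0.57]
```

```bash
python3 -m crank '0.017 0.01 0.12 0 0.4;0 0 0.12 0 0.4;0 0 0.1 0 0.4;0 0 0.06 0 0.4;0 0 0 0 0.4;0 0 0 0 -1;0 0 0 0 -1;0 0 0 0 -1;0 0 0 0 -1;0 0 0 0 -1' 8;python3 -m crank '0 0 0 0 -1;0 0 -0.02 0 -1;0 0 -0.05 0 -1;0 0 -0.12 0 -1;0 0 -0.2 0 -1;0 0 -0.2 0 -1;0 0 -0.2 0 -1;0 0 -0.1 0 -1;0 0 0 0 -1'; python3 -c "
from h import *;go((.576,-.241,.18),0)"
```

```text
time: 11.35
ee_pos: [0.4268, 0.1704, 0.0123]
eef_rot: [0.707, 0.707, 0.001, 0.0]
ft_force: [-0.7, -0.8, 7.4]
width: 0.0416
grip_force: 8.0
time: 12.25
ee_pos: [0.4275, 0.1711, 0.193]
eef_rot: [0.707, 0.708, 0.002, 0.002]
ft_force: [-0.2, 0.0, -0.7]
width: 0.0421
grip_force: 8.0
scaled d [-2.061  0.74   0.068] turn 0.0007326052133082401 | tcp [0.4275 0.1711 0.193 ] tool y heading 0.1
```

```bash
python3 -m crank '-0.06 0.02 0 0 -1;-0.14 0.05 0 0 -1;-0.2 0.07 0 0 -1;-0.2 0.07 0 0 -1;-0.2 0.07 0 0 -1;-0.2 0.07 0 0 -1;-0.2 0.07 0 0 -1;-0.2 0.07 0 0 -1;-0.2 0.07 0 0 -1;-0.18 0.07 0 0 -1';python3 -m crank '-0.14 0.06 0 0 -1;-0.1 0.04 0 0 -1;-0.04 0.01 0 0 -1;0 0 0 0 -1;0 0 0 0 -1'; python3 -c "
from h import *;go((.576,-.241,.054),0)
w=shot('wrist');cv2.imwrite('pics/w3.png',w['img']);np.savez('w3.npz',**w);print(read_state()['joint_positions'].round(2))"
```

```text
time: 13.25
ee_pos: [0.5514, -0.1887, 0.1876]
eef_rot: [0.707, 0.707, -0.001, -0.001]
ft_force: [0.1, 0.4, 0.0]
width: 0.0416
grip_force: 8.0
time: 13.75
ee_pos: [0.5741, -0.2403, 0.189]
eef_rot: [0.706, 0.708, -0.0, -0.001]
ft_force: [0.4, 0.7, -0.6]
width: 0.0415
grip_force: 8.0
scaled d [-0.004  0.01   0.675] turn 0.001418512278006296 | tcp [ 0.5741 -0.2403  0.189 ] tool y heading 0.1
[ 0.67  0.38 -0.45  1.49  0.17  1.3   0.21]
```

View pics/w3.png

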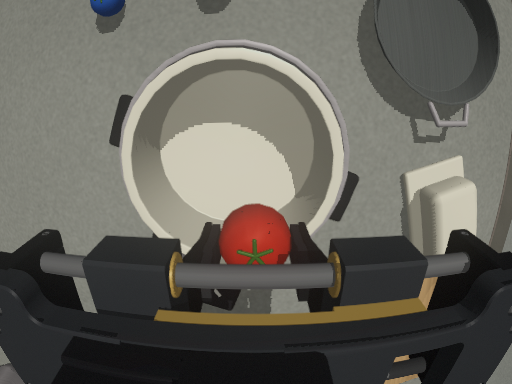

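Wrist view: tomato held at (255,240), empty crock with its outer rim at left (122,155), top (232,48), right (345,158). The cooker's handles are at (121,120) and (344,196). I check the crock centre with these.

Run:
```python
from h import *
w=load("w3.npz")
px=[]
h=cv2.cvtColor(w["img"],cv2.COLOR_BGR2HSV)
m=cv2.inRange(h,(20,10,160),(40,80,255))
for a in np.radians(np.arange(160,381,10)):
    for r in np.arange(150,60,-.5):
        u,v=235+r*np.cos(a),165+r*np.sin(a)
        if v<225 and m[int(v),int(u)] : px.append((u,v));break
P=plane(w,px,.120)[:,:2]
for k in range(4):
    A=np.c_[2*P,np.ones(len(P))];x=np.linalg.lstsq(A,(P**2).sum(1),rcond=None)[0];r=np.sqrt(x[2]+x[:2]@x[:2]);e=abs(np.linalg.norm(P-x[:2],axis=1)-r);print(x[:2],r,e.max(),len(P));P=P[e<max(.004,np.median(e)*2)]
a=plane(w,(121,120),.09)[0];b=plane(w,(344,196),.09)[0];print(a,b,(a+b)/2,np.degrees(np.arctan2(*(b-a)[1::-1])))
```

```text
[ 0.55297776 -0.21099163] 0.09221467308856415 0.0006176521824892839 23
[ 0.55297776 -0.21099163] 0.09221467308856415 0.0006176521824892839 23
[ 0.55297776 -0.21099163] 0.09221467308856415 0.0006176521824892839 23
[ 0.55297776 -0.21099163] 0.09221467308856415 0.0006176521824892839 23
[ 0.44894585 -0.17285328  0.09      ] [ 0.65774025 -0.24623142  0.09      ] [ 0.55334305 -0.20954235  0.09      ] -19.363377649228045
```

```bash
python3 -m crank '-0.014 0.016 0.08 0 -1;0 0 0.1 0 -1;0 0 0.1 0 -1;0 0 0.1 0 -1;0 0 0.1 0 -1;0 0 0.08 0 -1;0 0 0.05 0 -1;0 0 0.03 0 -1;0 0 0.02 0 -1;0 0 0 0 -1'; python3 -c "
from h import *;go((.5775,-.243,.054),0);print(read_state()['ft_force'])"
```

```text
time: 14.8
ee_pos: [0.5779, -0.2443, 0.0576]
eef_rot: [0.707, 0.707, 0.0, 0.0]
ft_force: [0.2, -0.1, -0.5]
width: 0.0417
grip_force: 8.0
scaled d [ 0.007 -0.002  0.018] turn 0.0006842412601258782 | tcp [ 0.5779 -0.2443  0.0576] tool y heading 0.1
[ 0.17820763 -0.11496608 -0.4830249 ]
```

```bash
python3 -m crank '0 0 0.017 0 -1;0 0 0 0 -1;0 0 0 0 0.2;0 0 0 0 0.2;0 0 0 0 0.2;0 0 -0.03 0 0.2;0 0 -0.1 0 0.2;0 0 -0.2 0 0.2;0 0 -0.2 0 0.4;0 0 -0.15 0 0.4'; python3 -c "
from h import *
for n in('scene','side'):
    c=shot(n)
    for ce,st,m in red(c['img']): print(n,ce,plane(c,ce,.019)[0].round(4))
go((.626,.177,.18),np.radians(54))"
```

```text
time: 15.8
ee_pos: [0.5784, -0.2443, 0.1934]
eef_rot: [0.707, 0.708, 0.001, 0.001]
ft_force: [0.1, -0.7, 0.9]
width: 0.0593
grip_force: 0.0
scene [259.  208.6] [0.5236 0.1215 0.019 ]
scene [306.8 211.9] [0.6531 0.1803 0.019 ]
scene [272.  230.3] [0.6029 0.0549 0.019 ]
side [262.7 228.1] [0.5242 0.119  0.019 ]
side [239.7 238.3] [0.4528 0.0726 0.019 ]
scaled d [2.109 0.231 0.074] turn -0.5993617519436055 | tcp [ 0.5801 -0.2449  0.1958] tool y heading 0.1
```

A tomato has been knocked: t3 moved from (0.626,0.177) to (0.653,0.180). I go above it and look again.

```bash
python3 -m crank '0.08 0.02 0 0 0.4;0.16 0.03 0 0 0.4;0.22 0.03 0 0 0.4;0.22 0.04 0 0 0.4;0.22 0.04 0 0 0.4;0.22 0.04 0 0 0.4;0.22 0.04 0 0 0.4;0.22 0.04 0 0 0.4;0.22 0.04 0 0 0.4;0.2 0.03 0 0 0.4';python3 -m crank '0.1 0.02 0 0 0.4;0.04 0 0 0 0.4;0 0 0 -0.09 0.4;0 0 0 -0.09 0.4;0 0 0 -0.09 0.4;0 0 0 -0.09 0.4;0 0 0 -0.09 0.4;0 0 0 -0.09 0.4;0 0 0 -0.09 0.4;0 0 0 -0.09 0.4';python3 -m crank '0 0 0 -0.09 0.4;0 0 0 -0.09 0.4;0 0 0 -0.09 0.4;0 0 0 0 0.4'; python3 -c "
from h import *
for n in('scene','side','wrist'):
    c=shot(n)
    for ce,st,m in red(c['img']): print(n,ce,st,plane(c,ce,.019)[0].round(4))
    if n!='wrist':
        for ce,st,m in blobs(c['img'],(0,90,60),(14,255,255),150):print('  pot?',ce,st)
    else: cv2.imwrite('pics/w4.png',c['img'])
go((.653,.18,.1),np.radians(90));print(read_state()['joint_positions'].round(2))"
```

```text
time: 16.9
ee_pos: [0.6461, 0.1555, 0.1885]
eef_rot: [0.706, 0.708, -0.001, -0.001]
ft_force: [-0.0, 0.9, -0.6]
width: 0.061
grip_force: 0.0
time: 17.9
ee_pos: [0.6508, 0.1788, 0.1891]
eef_rot: [0.215, 0.977, -0.001, -0.001]
ft_force: [-0.0, 0.4, 0.8]
width: 0.061
grip_force: 0.0
time: 18.3
ee_pos: [0.6509, 0.1788, 0.1891]
eef_rot: [0.007, 1.0, -0.0, -0.001]
ft_force: [-0.0, 0.1, -0.1]
width: 0.0609
grip_force: 0.0
scene [229.9 209.8] [223, 203, 14, 14, 146] [0.452  0.0723 0.019 ]
scene [259.  208.7] [253, 202, 13, 14, 144] [0.5238 0.1211 0.019 ]
scene [306.8 211.8] [300, 205, 14, 14, 145] [0.6529 0.1807 0.019 ]
scene [271.8 230.7] [265, 224, 15, 14, 159] [0.6032 0.0531 0.019 ]
  pot? [17.5 36.1] [7, 0, 22, 58, 260]
  pot? [311.3   4.7] [253, 0, 96, 22, 710]
  pot? [128.6  57.6] [114, 29, 33, 59, 1059]
  pot? [238.6  53.6] [232, 45, 14, 20, 206]
  pot? [289.1  63.8] [275, 51, 29, 27, 528]
  pot? [343.  220.7] [324, 199, 39, 44, 1301]
  pot? [258.8 208.2] [252, 201, 14, 15, 164]
  pot? [229.6 209.2] [223, 202, 14, 15, 164]
  pot? [306.7 211.4] [300, 204, 15, 15, 166]
  pot? [271.8 230
[... 382 characters left out ...]
, 23, 50, 500]
  pot? [145.3  87.1] [109, 49, 65, 73, 1442]
  pot? [  4.7 137.3] [0, 108, 15, 54, 269]
  pot? [339.7 210.1] [323, 189, 34, 40, 1025]
  pot? [262.9 227.8] [257, 221, 13, 15, 152]
  pot? [239.7 238.3] [233, 231, 14, 16, 172]
  pot? [292.5 240.6] [286, 234, 14, 14, 163]
wrist [159.2  10.2] [141, 0, 37, 24, 649] [0.4566 0.0739 0.019 ]
wrist [200.8  61.2] [182, 43, 38, 37, 951] [0.5229 0.1217 0.019 ]
wrist [148.8 133.3] [131, 117, 35, 35, 864] [0.601  0.0565 0.019 ]
wrist [256.9 172.5] [240, 155, 35, 37, 888] [0.6513 0.181  0.019 ]
scaled d [-0.01   0.004  0.449] turn -0.012164394654416195 | tcp [0.6511 0.1793 0.1897] tool y heading 88.9
[ 0.23  0.6  -0.86  1.32  0.45  1.42  0.94]
```

View pics/w4.png

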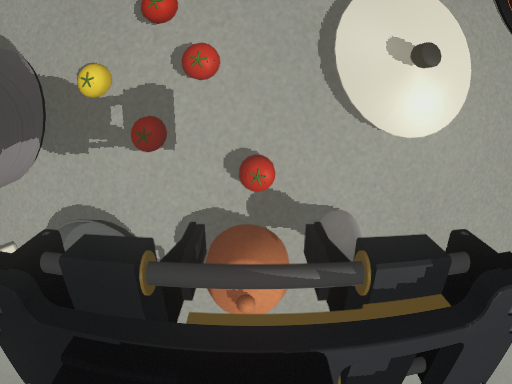

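Wrist view: target tomato at (257,173); garlic pot (245,265) and mill (340,230) are clear of the gripper body by over 30 mm according to my measurements. Grasping.

```bash
python3 -m crank '-0.01 0.007 0.12 0 0.4;0 0 0.16 0 0.4;0 0 0.18 0 0.4;0 0 0.16 0 0.4;0 0 0.12 0 0.4;0 0 0.09 0 0.4;0 0 0.06 0 0.4;0 0 0 0 0.4;0 0 0 0 -1;0 0 0 0 -1' 8;python3 -m crank '0 0 0 0 -1;0 0 0 0 -1;0 0 0 0 -1;0 0 -0.02 0 -1;0 0 -0.05 0 -1;0 0 -0.14 0 -1;0 0 -0.2 0 -1;0 0 -0.22 0 -1;0 0 -0.2 0 -1;0 0 -0.09 0 -1'; python3 -c "
from h import *;go((.5275,-.2435,.19),np.radians(54));"
```

```text
time: 19.45
ee_pos: [0.6542, 0.1814, 0.0136]
eef_rot: [0.008, 1.0, 0.0, 0.001]
ft_force: [1.0, 0.1, -0.5]
width: 0.0516
grip_force: 0.0
time: 20.45
ee_pos: [0.6542, 0.182, 0.2013]
eef_rot: [0.007, 1.0, 0.001, 0.002]
ft_force: [0.7, -0.0, -0.2]
width: 0.0415
grip_force: 8.0
scaled d [ 0.603 -2.137  0.05 ] turn 0.39078834734741497 | tcp [0.6542 0.182  0.2013] tool y heading 89.2
```

```bash
python3 -m crank '0.02 -0.08 0 0 -1;0.04 -0.16 0 0 -1;0.06 -0.22 0 0 -1;0.06 -0.22 0 0 -1;0.06 -0.22 0 0 -1;0.07 -0.22 0 0 -1;0.07 -0.22 0 0 -1;0.06 -0.22 0 0 -1;0.06 -0.22 0 0 -1;0.05 -0.18 0 0 -1';python3 -m crank '0.03 -0.12 0 0 -1;0.02 -0.05 0 0 -1;0 0 0 0.078 -1;0 0 0 0.078 -1;0 0 0 0.078 -1;0 0 0 0.078 -1;0 0 0 0.078 -1;0 0 0 0 -1'; python3 -c "
from h import *
w=shot('wrist')
for ce,st,m in red(w['img']): print(ce,st,plane(w,ce,.04+.025)[0].round(4))
go((.5275,-.2435,.054),np.radians(54))"
```

```text
time: 21.45
ee_pos: [0.5364, -0.212, 0.1968]
eef_rot: [0.008, 1.0, -0.001, 0.0]
ft_force: [0.8, 1.6, -0.6]
width: 0.0418
grip_force: 8.0
time: 22.25
ee_pos: [0.5276, -0.2415, 0.1966]
eef_rot: [0.308, 0.951, 0.0, 0.0]
ft_force: [0.2, -0.9, -0.2]
width: 0.0416
grip_force: 8.0
[468.2  20.2] [454, 6, 30, 29, 619] [0.513  0.0752 0.065 ]
[465.1  90.8] [451, 76, 30, 30, 645] [0.5802 0.0187 0.065 ]
[259.8 233.5] [219, 197, 82, 67, 3456] [ 0.5782 -0.2725  0.065 ]
scaled d [-0.005 -0.007  0.713] turn 0.0034273677489035184 | tcp [ 0.5275 -0.2418  0.1965] tool y heading 54.3
```

```bash
python3 -m crank '-0.005 -0.007 0.1 0 -1;0 0 0.1 0 -1;0 0 0.1 0 -1;0 0 0.1 0 -1;0 0 0.1 0 -1;0 0 0.08 0 -1;0 0 0.06 0 -1;0 0 0.04 0 -1;0 0 0.033 0 -1;0 0 0 0 -1';python3 -m crank '0 0 0 0 0.2;0 0 0 0 0.2;0 0 0 0 0.2;0 0 0 0 0.2;0 0 -0.03 0 0.2;0 0 -0.1 0 0.2;0 0 -0.2 0 0.2;0 0 -0.2 0 0.4;0 0 -0.2 0 0.4;0 0 0 0 0.4'; python3 -c "
from h import *
for n in('scene','side','wrist'):
    c=shot(n)
    for ce,st,m in red(c['img']): print(n,ce,st,plane(c,ce,.019)[0].round(4), plane(c,ce,.061)[0].round(4))
    if n=='wrist':cv2.imwrite('pics/w5.png',c['img'])
go((.603,.0535,.18),0)"
```

```text
time: 23.3
ee_pos: [0.5277, -0.2447, 0.0545]
eef_rot: [0.308, 0.951, -0.0, 0.001]
ft_force: [-2.0, 2.1, 5.5]
width: 0.0415
grip_force: 11.9
time: 24.3
ee_pos: [0.5299, -0.2456, 0.2057]
eef_rot: [0.308, 0.951, -0.001, 0.005]
ft_force: [0.5, -0.2, -0.6]
width: 0.0596
grip_force: 0.0
scene [229.8 209.8] [223, 203, 14, 14, 147] [0.4518 0.0721 0.019 ] [0.4804 0.0281 0.061 ]
scene [258.9 208.7] [253, 202, 13, 14, 144] [0.5236 0.1209 0.019 ] [0.5487 0.0745 0.061 ]
scene [271.9 230.2] [265, 223, 15, 15, 169] [0.6024 0.0552 0.019 ] [0.6237 0.012  0.061 ]
scene [185.9 276. ] [177, 270, 17, 12, 133] [ 0.4987 -0.2066  0.019 ] [ 0.525  -0.2369  0.061 ]
side [239.7 238.8] [234, 233, 12, 13, 128] [0.4527 0.0703 0.019 ] [0.4501 0.0147 0.061 ]
side [302.3 305.3] [298, 301, 12, 8, 50] [ 0.5846 -0.1914  0.019 ] [ 0.5737 -0.2303  0.061 ]
wrist [468.1  19.4] [455, 5, 29, 29, 606] [0.5214 0.1173 0.019 ] [0.5138 0.0787 0.061 ]
wrist [465.2  89.3] [452, 75, 29, 30, 636] [0.5994 0.0521 0.019 ] [0.5822 0.0215 0.061 ]
wrist [256.4 176.1] [238, 158, 37, 38, 968] [ 0.5352 -0.2494  0.019 ] [ 0.5259 -0.243   0.061 ]
wrist [284.5 211.2] [267, 193, 36, 37, 897] [ 0.592  -0.2475  0.019 ] [ 0.5758 -0.2413  0.061 ]
scaled d [0.568 1.432 0.096] turn 0.6006328205726145 | tcp [ 0.527  -0.245   0.1993] tool y heading 54.1
```

View pics/w5.png

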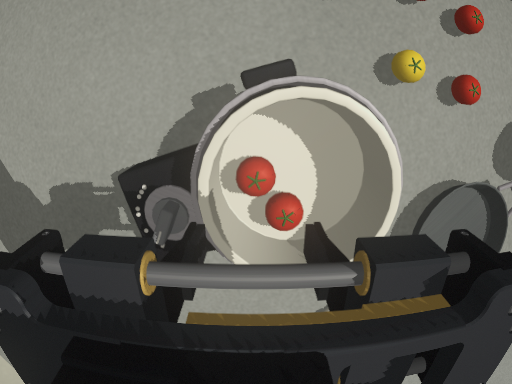

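Wrist view: two tomatoes stand in the crock at (256,176) and (285,211), matching the plan; the dial is at (170,210) on its console. Next is t4 at (0.603,0.054).

```bash
python3 -m crank '0 0 0 0.086 0.4;0 0 0 0.086 0.4;0 0 0 0.086 0.4;0 0 0 0.086 0.4;0 0 0 0.086 0.4;0 0 0 0.086 0.4;0 0 0 0.085 0.4;0.08 0.02 0 0 0.4;0.16 0.04 0 0 0.4;0.22 0.06 0 0 0.4';python3 -m crank '0.22 0.06 0 0 0.4;0.22 0.06 0 0 0.4;0.22 0.06 0 0 0.4;0.2 0.05 0 0 0.4;0.12 0.03 0.1 0 0.4;0.05 0 0.15 0 0.4;0 0 0.15 0 0.4;0 0 0.1 0 0.4;0 0 0 0 0.4;0 0 0 0 0.4'; python3 -c "
from h import *
for n in('scene','side','wrist'):
    c=shot(n)
    for ce,st,m in red(c['img']): print(n,ce,st,plane(c,ce,.019)[0].round(4))
go((.603,.0535,.012),0)"
```

```text
time: 25.45
ee_pos: [0.5506, -0.1526, 0.1985]
eef_rot: [0.707, 0.707, -0.001, -0.0]
ft_force: [0.8, -0.2, 0.0]
width: 0.0609
grip_force: 0.0
time: 26.45
ee_pos: [0.603, 0.0541, 0.0997]
eef_rot: [0.706, 0.708, -0.0, -0.0]
ft_force: [0.1, -0.8, 0.7]
width: 0.061
grip_force: 0.0
scene [229.9 209.8] [223, 203, 14, 14, 144] [0.452  0.0723 0.019 ]
scene [258.8 209. ] [253, 202, 13, 14, 135] [0.524  0.1195 0.019 ]
scene [271.9 230.2] [265, 223, 15, 15, 166] [0.6024 0.0552 0.019 ]
scene [185.9 276.3] [177, 270, 17, 12, 126] [ 0.4993 -0.2074  0.019 ]
side [262.9 228. ] [258, 223, 11, 12, 105] [0.5248 0.1195 0.019 ]
side [239.6 238.6] [234, 233, 12, 13, 121] [0.4524 0.0712 0.019 ]
side [292.5 240.5] [287, 234, 12, 14, 123] [0.6034 0.0531 0.019 ]
wrist [159.7 118.4] [135, 95, 49, 49, 1706] [0.5237 0.1215 0.019 ]
wrist [ 92.9 174.3] [71, 153, 43, 45, 1397] [0.4522 0.0741 0.019 ]
wrist [252.9 192.9] [229, 170, 48, 48, 1643] [0.6015 0.0563 0.019 ]
scaled d [-0.    -0.006  0.445] turn 0.0002952204444898905 | tcp [0.604  0.0536 0.101 ] tool y heading 0.0
```

```bash
python3 -m crank '0.004 -0.005 0.12 0 0.4;0 0 0.12 0 0.4;0 0 0.12 0 0.4;0 0 0.08 0 0.4;0 0 0 0 0.4;0 0 0 0 -1;0 0 0 0 -1;0 0 0 0 -1;0 0 0 0 -1;0 0 0 0 -1' 8;python3 -m crank '0 0 0 0 -1;0 0 -0.02 0 -1;0 0 -0.05 0 -1;0 0 -0.12 0 -1;0 0 -0.2 0 -1;0 0 -0.22 0 -1;0 0 -0.2 0 -1;0 0 -0.1 0 -1;0 0 0 0 -1'; python3 -c "
from h import *;go((.5525,-.1595,.19),0)"
```

```text
time: 27.6
ee_pos: [0.603, 0.054, 0.0126]
eef_rot: [0.707, 0.707, 0.001, 0.001]
ft_force: [-0.2, -0.5, 6.5]
width: 0.0417
grip_force: 8.0
time: 28.5
ee_pos: [0.6038, 0.0545, 0.1978]
eef_rot: [0.707, 0.707, 0.002, 0.002]
ft_force: [0.0, -0.1, -0.5]
width: 0.0421
grip_force: 8.0
scaled d [-1.07  -0.256  0.037] turn -0.00032445244530138493 | tcp [0.6038 0.0545 0.1978] tool y heading -0.0
```

```bash
python3 -m crank '-0.06 -0.01 0 0 -1;-0.14 -0.03 0 0 -1;-0.2 -0.05 0 0 -1;-0.2 -0.05 0 0 -1;-0.2 -0.05 0 0 -1;-0.16 -0.04 0 0 -1;-0.08 -0.02 0 0 -1;-0.03 -0.006 0 0 -1;0 0 0 0 -1;0 0 0 0 -1';python3 -c "
from h import *;go((.5525,-.1595,.056),0)"
```

```text
time: 29.5
ee_pos: [0.5509, -0.1588, 0.1931]
eef_rot: [0.707, 0.707, 0.0, -0.0]
ft_force: [-0.4, 1.3, -0.5]
width: 0.0419
grip_force: 8.0
scaled d [-0.004  0.008  0.685] turn 0.0005328028783382692 | tcp [ 0.5509 -0.1588  0.1931] tool y heading 0.0
```

```bash
python3 -m crank '-0.002 0.005 0.1 0 -1;0 0 0.1 0 -1;0 0 0.1 0 -1;0 0 0.1 0 -1;0 0 0.1 0 -1;0 0 0.08 0 -1;0 0 0.05 0 -1;0 0 0.03 0 -1;0 0 0.022 0 -1;0 0 0 0 -1';python3 -m crank '0 0 0 0 0.2;0 0 0 0 0.2;0 0 0 0 0.2;0 0 0 0 0.2;0 0 -0.03 0 0.2;0 0 -0.1 0 0.2;0 0 -0.2 0 0.2;0 0 -0.2 0 0.4;0 0 -0.2 0 0.4;0 0 0 0 0.4'; python3 -c "
from h import *
for n in('scene','side','wrist'):
    c=shot(n)
    for ce,st,m in red(c['img']): print(n,ce,st,plane(c,ce,.019)[0].round(4), plane(c,ce,.061)[0].round(4))
go((.4525,.072,.1),0)"
```

```text
time: 30.5
ee_pos: [0.552, -0.1604, 0.0571]
eef_rot: [0.707, 0.707, 0.0, 0.0]
ft_force: [0.2, -0.6, -0.2]
width: 0.0418
grip_force: 8.0
time: 31.5
ee_pos: [0.5547, -0.1606, 0.2095]
eef_rot: [0.707, 0.707, 0.002, 0.004]
ft_force: [-0.2, 0.3, -0.8]
width: 0.0599
grip_force: 0.0
scene [258.9 208.7] [253, 202, 13, 14, 144] [0.5236 0.1209 0.019 ] [0.5487 0.0745 0.061 ]
scene [231.9 211.1] [229, 205, 8, 12, 69] [0.4604 0.0701 0.019 ] [0.4886 0.0262 0.061 ]
scene [213.8 261. ] [206, 252, 17, 18, 209] [ 0.5294 -0.128   0.019 ] [ 0.5542 -0.1622  0.061 ]
scene [186.1 276.1] [177, 270, 17, 13, 136] [ 0.4993 -0.2066  0.019 ] [ 0.5256 -0.2369  0.061 ]
side [263.1 228. ] [258, 222, 12, 13, 110] [0.5254 0.1195 0.019 ] [0.5182 0.0608 0.061 ]
side [239.6 238.6] [234, 233, 12, 13, 123] [0.4524 0.0712 0.019 ] [0.4499 0.0156 0.061 ]
side [288.1 284.1] [280, 276, 17, 17, 195] [ 0.5628 -0.1209  0.019 ] [ 0.5532 -0.1643  0.061 ]
side [304.7 305.3] [298, 301, 17, 8, 67] [ 0.5902 -0.1918  0.019 ] [ 0.5789 -0.2307  0.061 ]
wrist [254.3 175.4] [237, 158, 36, 37, 891] [ 0.5513 -0.17    0.019 ] [ 0.5513 -0.1589  0.061 ]
wrist [276.1 243.1] [260, 226, 34, 36, 872] [ 0.5797 -0.2615  0.019 ] [ 0.5763 -0.2392  0.061 ]
wrist [232.8 244.7] [215, 228, 35, 36, 881] [ 0.523  -0.2638  0.019 ] [ 0.5264 -0.2412  0.061 ]
scaled d [ 1.162 -0.497  0.515] turn -0.0004062510097236899 | tcp [ 0.5517 -0.1605  0.2031] tool y heading -0.0
```

```bash
python3 -m crank '0.06 -0.02 0 0 0.4;0.14 -0.06 0 0 0.4;0.2 -0.09 0 0 0.4;0.22 -0.1 0 0 0.4;0.2 -0.09 0 0 0.4;0.18 -0.08 0.1 0 0.4;0.12 -0.05 0.15 0 0.4;0.04 -0.01 0.15 0 0.4;0 0 0.1 0 0.4;0 0 0 0 0.4'; python3 -m crank '0 0 0 0 0.4'; python3 -c "
from h import *
for n in('scene','side','wrist'):
    c=shot(n)
    for ce,st,m in red(c['img']): print(n,ce,st,plane(c,ce,.019)[0].round(4))
go((.4525,.072,.012),0)"
```

```text
time: 32.65
ee_pos: [0.449, 0.0721, 0.1002]
eef_rot: [0.707, 0.707, -0.002, -0.002]
ft_force: [0.4, 0.3, 0.3]
width: 0.0609
grip_force: 0.0
time: 32.75
ee_pos: [0.4515, 0.072, 0.1031]
eef_rot: [0.707, 0.707, -0.0, -0.001]
ft_force: [-0.6, 0.4, 0.7]
width: 0.0607
grip_force: 0.0
scene [229.9 209.8] [223, 203, 14, 14, 143] [0.452  0.0723 0.019 ]
scene [259.  208.7] [253, 202, 13, 14, 145] [0.5238 0.1211 0.019 ]
scene [213.8 260.9] [206, 252, 17, 17, 208] [ 0.5292 -0.1277  0.019 ]
scene [185.9 276. ] [177, 270, 17, 12, 133] [ 0.4987 -0.2066  0.019 ]
side [263.1 228.1] [258, 223, 12, 12, 112] [0.5254 0.119  0.019 ]
side [239.6 238.7] [234, 233, 12, 13, 126] [0.4524 0.0708 0.019 ]
side [288.  284.1] [281, 277, 16, 16, 189] [ 0.5625 -0.1209  0.019 ]
wrist [336.9 138.4] [314, 115, 48, 49, 1665] [0.5215 0.1217 0.019 ]
wrist [252.9 191.8] [230, 169, 47, 48, 1618] [0.4502 0.0742 0.019 ]
scaled d [ 0.002 -0.002  0.461] turn -0.0007072956244757668 | tcp [0.4527 0.0716 0.1042] tool y heading -0.1
```

```bash
python3 -m crank '0.004 -0.003 0.12 0 0.4;0 0 0.14 0 0.4;0 0 0.12 0 0.4;0 0 0.08 0 0.4;0 0 0 0 0.4;0 0 0 0 -1;0 0 0 0 -1;0 0 0 0 -1;0 0 0 0 -1;0 0 0 0 -1' 8;python3 -m crank '0 0 0 0 -1;0 0 -0.02 0 -1;0 0 -0.05 0 -1;0 0 -0.12 0 -1;0 0 -0.2 0 -1;0 0 -0.22 0 -1;0 0 -0.2 0 -1;0 0 -0.1 0 -1;0 0 0 0 -1'; python3 -c "
from h import *;go((.5145,-.1975,.19),0)"
```

```text
time: 33.9
ee_pos: [0.4522, 0.0723, 0.012]
eef_rot: [0.707, 0.707, 0.0, 0.001]
ft_force: [-1.5, -0.7, 6.1]
width: 0.0411
grip_force: 8.0
time: 34.8
ee_pos: [0.453, 0.0729, 0.1966]
eef_rot: [0.707, 0.707, 0.002, 0.002]
ft_force: [0.1, 0.3, -1.2]
width: 0.0413
grip_force: 8.0
scaled d [-1.352  0.308  0.036] turn -0.00020405613365921782 | tcp [0.453  0.0729 0.1966] tool y heading -0.0
```

```bash
python3 -m crank '-0.06 0.01 0 0 -1;-0.14 0.03 0 0 -1;-0.2 0.05 0 0 -1;-0.2 0.05 0 0 -1;-0.2 0.05 0 0 -1;-0.2 0.05 0 0 -1;-0.18 0.04 0 0 -1;-0.12 0.02 0 0 -1;-0.05 0.01 0 0 -1;0 0 0 0 -1';python3 -m crank '0 0 0 0 -1';python3 -c "
from h import *;go((.5145,-.1975,.056),0)"
```

```text
time: 35.8
ee_pos: [0.5125, -0.1987, 0.1917]
eef_rot: [0.708, 0.706, -0.0, -0.001]
ft_force: [0.7, 0.2, -1.0]
width: 0.0414
grip_force: 8.0
time: 35.9
ee_pos: [0.5131, -0.1961, 0.1926]
eef_rot: [0.707, 0.707, 0.0, -0.001]
ft_force: [0.2, -0.2, -0.0]
width: 0.0415
grip_force: 8.0
scaled d [-0.008  0.008  0.683] turn 0.0006386968452632853 | tcp [ 0.5131 -0.1961  0.1926] tool y heading 0.1
```

```bash
python3 -m crank '-0.004 0.018 0.1 0 -1;0 0 0.1 0 -1;0 0 0.1 0 -1;0 0 0.1 0 -1;0 0 0.1 0 -1;0 0 0.08 0 -1;0 0 0.05 0 -1;0 0 0.03 0 -1;0 0 0.022 0 -1;0 0 0 0 -1';python3 -m crank '0 0 0 0 0.12;0 0 0 0 0.12;0 0 0 0 0.12;0 0 0 0 0.12;0 0 -0.03 0 0.12;0 0 -0.1 0 0.12;0 0 -0.2 0 0.12;0 0 -0.2 0 0.4;0 0 -0.2 0 0.4;0 0 0 0 0.4'; python3 -c "
from h import *
for n in('scene','side','wrist'):
    c=shot(n)
    for ce,st,m in red(c['img']): print(n,ce,st,plane(c,ce,.019)[0].round(4), plane(c,ce,.061)[0].round(4))
go((.5245,.1205,.1),0)"
```

```text
time: 36.9
ee_pos: [0.517, -0.1984, 0.0567]
eef_rot: [0.707, 0.707, 0.0, 0.0]
ft_force: [-0.7, -0.2, -0.2]
width: 0.0413
grip_force: 8.0
time: 37.9
ee_pos: [0.5196, -0.1989, 0.209]
eef_rot: [0.707, 0.707, 0.002, 0.004]
ft_force: [-0.5, 0.0, 0.8]
width: 0.0594
grip_force: 0.0
scene [259.  208.7] [253, 202, 13, 14, 145] [0.5238 0.1211 0.019 ] [0.5489 0.0747 0.061 ]
scene [213.8 261. ] [206, 252, 17, 18, 209] [ 0.5294 -0.128   0.019 ] [ 0.5542 -0.1622  0.061 ]
scene [190.6 269.1] [177, 256, 25, 26, 349] [ 0.4948 -0.1816  0.019 ] [ 0.5213 -0.2131  0.061 ]
side [281.6 290.2] [267, 277, 30, 29, 408] [ 0.5438 -0.1405  0.019 ] [ 0.5354 -0.1826  0.061 ]
side [302.4 305.5] [298, 301, 12, 8, 51] [ 0.5847 -0.192   0.019 ] [ 0.5738 -0.2309  0.061 ]
wrist [287.9 139.5] [269, 121, 39, 39, 1055] [ 0.5555 -0.1643  0.019 ] [ 0.5507 -0.1585  0.061 ]
wrist [254.3 174.7] [236, 156, 38, 39, 1041] [ 0.5162 -0.207   0.019 ] [ 0.5162 -0.196   0.061 ]
wrist [307.3 211.4] [291, 196, 36, 36, 823] [ 0.583  -0.2547  0.019 ] [ 0.5748 -0.2379  0.061 ]
wrist [263.4 215.2] [246, 198, 36, 37, 961] [ 0.5275 -0.2595  0.019 ] [ 0.5262 -0.242   0.061 ]
scaled d [1.595 0.038 0.512] turn -0.00042704547295781286 | tcp [ 0.5166 -0.1984  0.2025] tool y heading -0.0
```

Four are in as planned. The last one is t2 at (0.524,0.121).

```bash
python3 -m crank '0.08 0 0 0 0.4;0.16 0.01 0 0 0.4;0.22 0.01 0 0 0.4;0.22 0.01 0 0 0.4;0.22 0.01 0 0 0.4;0.22 0 0 0 0.4;0.2 0 0.1 0 0.4;0.16 0 0.14 0 0.4;0.09 0 0.14 0 0.4;0.025 0 0.12 0 0.4'; python3 -m crank '0 0 0 0 0.4;0 0 0 0 0.4'; python3 -c "
from h import *
for n in('scene','side','wrist'):
    c=shot(n)
    for ce,st,m in red(c['img']): print(n,ce,st,plane(c,ce,.019)[0].round(4))
go((.5245,.1205,.012),0)"
```

```text
time: 39.05
ee_pos: [0.5228, 0.1246, 0.1005]
eef_rot: [0.706, 0.709, -0.0, -0.001]
ft_force: [-0.5, -1.0, 0.2]
width: 0.0612
grip_force: 0.0
time: 39.25
ee_pos: [0.5244, 0.121, 0.1026]
eef_rot: [0.707, 0.707, -0.001, -0.001]
ft_force: [-0.7, 0.1, 1.3]
width: 0.0606
grip_force: 0.0
scene [259.  208.6] [253, 202, 13, 14, 143] [0.5236 0.1215 0.019 ]
scene [213.8 260.9] [206, 252, 17, 17, 209] [ 0.5292 -0.1277  0.019 ]
scene [190.6 269. ] [177, 256, 25, 26, 347] [ 0.4945 -0.1814  0.019 ]
side [262.9 227.9] [258, 222, 11, 13, 105] [0.5249 0.12   0.019 ]
side [281.7 290.7] [267, 277, 30, 31, 416] [ 0.5438 -0.1421  0.019 ]
side [302.3 305.1] [298, 301, 12, 8, 46] [ 0.5847 -0.1908  0.019 ]
wrist [252.2 192.5] [229, 170, 47, 48, 1603] [0.5226 0.1224 0.019 ]
scaled d [ 0.001 -0.007  0.46 ] turn -0.0009918677601259663 | tcp [0.5258 0.1202 0.104 ] tool y heading -0.1
```

```bash
python3 -m crank '0.003 -0.006 0.12 0 0.4;0 0 0.14 0 0.4;0 0 0.12 0 0.4;0 0 0.08 0 0.4;0 0 0 0 0.4;0 0 0 0 -1;0 0 0 0 -1;0 0 0 0 -1;0 0 0 0 -1;0 0 0 0 -1' 8;python3 -m crank '0 0 0 0 -1;0 0 -0.02 0 -1;0 0 -0.05 0 -1;0 0 -0.12 0 -1;0 0 -0.2 0 -1;0 0 -0.22 0 -1;0 0 -0.2 0 -1;0 0 -0.1 0 -1;0 0 0 0 -1'; python3 -c "
from h import *;go((.5885,-.1975,.19),0)"
```

```text
time: 40.4
ee_pos: [0.5246, 0.1213, 0.0117]
eef_rot: [0.707, 0.707, 0.001, 0.001]
ft_force: [-1.7, -0.5, 6.6]
width: 0.0414
grip_force: 8.0
time: 41.3
ee_pos: [0.5253, 0.1219, 0.1966]
eef_rot: [0.707, 0.707, 0.002, 0.002]
ft_force: [0.8, 0.2, -1.6]
width: 0.0415
grip_force: 8.0
scaled d [-1.597  0.316  0.034] turn -0.0002505339439026921 | tcp [0.5253 0.1219 0.1966] tool y heading -0.0
```

```bash
python3 -m crank '-0.06 0.01 0 0 -1;-0.14 0.03 0 0 -1;-0.2 0.04 0 0 -1;-0.22 0.05 0 0 -1;-0.22 0.05 0 0 -1;-0.22 0.05 0 0 -1;-0.22 0.04 0 0 -1;-0.18 0.03 0 0 -1;-0.1 0.015 0 0 -1;-0.035 0 0 0 -1';python3 -m crank '0 0 0 0 -1;0 0 0 0 -1';python3 -c "
from h import *;go((.5885,-.1975,.056),0)
w=shot('wrist')
for ce,st,m in red(w['img']): print(ce,st,plane(w,ce,.061)[0].round(4))"
```

```text
time: 42.3
ee_pos: [0.5858, -0.2004, 0.1912]
eef_rot: [0.708, 0.706, -0.001, -0.001]
ft_force: [-0.7, 0.1, -1.4]
width: 0.0414
grip_force: 8.0
time: 42.5
ee_pos: [0.5868, -0.1955, 0.1927]
eef_rot: [0.706, 0.708, 0.0, -0.0]
ft_force: [0.5, 0.3, -0.5]
width: 0.0414
grip_force: 8.0
scaled d [-0.011  0.009  0.684] turn 0.0013292911519837756 | tcp [ 0.5868 -0.1955  0.1927] tool y heading 0.1
[220.1 144.5] [201, 125, 39, 40, 1089] [ 0.5513 -0.1587  0.061 ]
[188.8 180.6] [169, 162, 39, 40, 1080] [ 0.5175 -0.196   0.061 ]
[254.1 235.3] [219, 202, 72, 62, 3302] [ 0.5853 -0.2579  0.061 ]
[198.1 218.5] [182, 204, 37, 37, 757] [ 0.5248 -0.2385  0.061 ]
```

```bash
python3 -m crank '-0.008 0.006 0.1 0 -1;0 0 0.1 0 -1;0 0 0.1 0 -1;0 0 0.1 0 -1;0 0 0.1 0 -1;0 0 0.08 0 -1;0 0 0.05 0 -1;0 0 0.03 0 -1;0 0 0.022 0 -1;0 0 0 0 -1';python3 -m crank '0 0 0 0 0.12;0 0 0 0 0.12;0 0 0 0 0.12;0 0 0 0 0.12;0 0 -0.03 0 0.12;0 0 -0.1 0 0.12;0 0 -0.2 0 0.12;0 0 -0.2 0 0.4;0 0 -0.2 0 0.4;0 0 0 0 0.8'; python3 -c "
from h import *
for n in('scene','side','wrist'):
    c=shot(n)
    for ce,st,m in red(c['img']): print(n,ce,st,plane(c,ce,.061)[0].round(4))
    cv2.imwrite('pics/%s6.png'%n,c['img']);np.savez(n+'6.npz',**c)
    for ce,st,m in blobs(c['img'],(0,0,0),(180,255,60),30):
        p=plane(c,ce,.055)[0]
        if abs(p[0]-.51)<.05 and abs(p[1]-.37)<.05: print('knob',ce,st,p)
go((.511,.371,.2),0)"
```

```text
time: 43.55
ee_pos: [0.588, -0.1994, 0.0564]
eef_rot: [0.707, 0.707, 0.0, 0.0]
ft_force: [-0.1, 0.7, -0.8]
width: 0.0417
grip_force: 8.0
time: 44.55
ee_pos: [0.5906, -0.1996, 0.2091]
eef_rot: [0.707, 0.707, 0.002, 0.004]
ft_force: [-0.4, -0.3, -0.8]
width: 0.063
grip_force: 0.0
scene [214.3 266.6] [205, 252, 21, 30, 354] [ 0.5658 -0.1773  0.061 ]
scene [190.6 269.2] [177, 256, 25, 27, 353] [ 0.5215 -0.2134  0.061 ]
knob [292.4 159. ] [289, 155, 8, 10, 67] [0.51110856 0.37035669 0.055     ]
side [281.8 291. ] [267, 277, 30, 32, 423] [ 0.5355 -0.1851  0.061 ]
side [306.1 297.4] [298, 286, 18, 23, 268] [ 0.5865 -0.208   0.061 ]
knob [252.4 179.2] [250, 176, 6, 7, 33] [0.51172036 0.36448693 0.055     ]
wrist [219.4 138.8] [200, 120, 39, 39, 1055] [ 0.5515 -0.1586  0.061 ]
wrist [188.7 174. ] [170, 156, 38, 38, 1006] [ 0.5172 -0.1958  0.061 ]
wrist [249.7 193.8] [227, 157, 47, 76, 1990] [ 0.5824 -0.2181  0.061 ]
wrist [201.1 212.7] [182, 197, 36, 37, 847] [ 0.5283 -0.2402  0.061 ]
scaled d [ 2.852 -0.385  0.01 ] turn -0.000414624429357348 | tcp [ 0.5877 -0.1995  0.2022] tool y heading -0.0
```

View pics/wrist6.png

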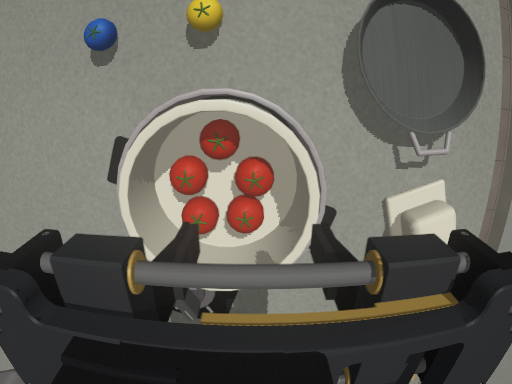

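Wrist view: all five tomatoes stand on the crock floor, at (219,139), (188,174), (254,177), (201,213), (245,214). Now fetching the lid at (0.511,0.371).

```bash
python3 - <<'E'
from h import *
w=load("wrist6.npz");m=cv2.inRange(cv2.cvtColor(w["img"],cv2.COLOR_BGR2HSV),(20,10,160),(40,80,255));px=[]
for a in np.radians(np.arange(160,381,10)):
    for r in np.arange(140,60,-.5):
        u,v=220+r*np.cos(a),190+r*np.sin(a)
        if v<225 and m[int(v),int(u)] : px.append((u,v));break
P=plane(w,px,.120)[:,:2]
for k in range(3):
    A=np.c_[2*P,np.ones(len(P))];x=np.linalg.lstsq(A,(P**2).sum(1),rcond=None)[0];r=np.sqrt(x[2]+x[:2]@x[:2]);e=abs(np.linalg.norm(P-x[:2],axis=1)-r);P=P[e<.003]
print(x[:2],r,len(P))
E
python3 -m crank '0.08 -0.01 0 0 1;0.16 -0.02 0 0 1;0.22 -0.03 0 0 1;0.22 -0.03 0 0 1;0.22 -0.03 0 0 1;0.22 -0.03 0 0 1;0.22 -0.03 0 0 1;0.22 -0.03 0 0 1;0.22 -0.03 0 0 1;0.22 -0.03 0 0 1';python3 -m crank '0.22 -0.03 0 0 1;0.2 -0.03 0 0 1;0.2 -0.03 0 0 1;0.16 -0.02 0 0 1;0.1 -0.01 0 0 1;0.05 0 0 0 1;0 0 0 0 1;0 0 0 0 1'; python3 -c "
from h import *
w=shot('wrist')
for ce,st,m in blobs(w['img'],(0,0,0),(180,255,60),30):
    p=plane(w,ce,.06)[0]
    if abs(p[0]-.51)<.03 and abs(p[1]-.37)<.04: print('knob',ce,st,p)
go((.511,.3715,.038),0)"
```

```text
[ 0.55285247 -0.20930619] 0.0916085908023239 23
time: 45.7
ee_pos: [0.5323, 0.203, 0.2014]
eef_rot: [0.707, 0.707, -0.001, -0.0]
ft_force: [0.1, -0.6, 0.0]
width: 0.0869
grip_force: 0.0
time: 46.5
ee_pos: [0.5104, 0.3856, 0.2018]
eef_rot: [0.708, 0.707, -0.001, 0.0]
ft_force: [-0.9, -0.8, 0.6]
width: 0.0871
grip_force: 0.0
knob [254.3 202.5] [248, 199, 12, 7, 46] [0.50885388 0.35739931 0.06      ]
scaled d [-0.067  0.001  0.82 ] turn -0.001375406064493531 | tcp [0.5108 0.3852 0.202 ] tool y heading -0.1
```

```bash
python3 -m crank '-0.067 0 0.1 0 1;0 0 0.16 0 1;0 0 0.18 0 1;0 0 0.16 0 1;0 0 0.12 0 1;0 0 0.06 0 1;0 0 0.03 0 1;0 0 0 0 1;0 0 0 0 1' 40; python3 -c "
from h import *
go((.511,.3715,.038),0);print(read_state()['ft_force'])"
```

```text
time: 47.45
ee_pos: [0.511, 0.3735, 0.0417]
eef_rot: [0.707, 0.707, 0.001, 0.0]
ft_force: [-0.0, 0.3, -0.1]
width: 0.0871
grip_force: 0.0
scaled d [-0.01   0.     0.018] turn -0.0006273925844860631 | tcp [0.511  0.3735 0.0417] tool y heading -0.1
[-0.01383607  0.29593677 -0.11815263]
```

Now I close fully (1 s) before lifting.

```bash
python3 -m crank '-0.01 0 0.012 0 -1;0 0 0 0 -1;0 0 0 0 -1;0 0 0 0 -1;0 0 0 0 -1;0 0 0 0 -1;0 0 0 0 -1;0 0 0 0 -1;0 0 0 0 -1;0 0 0 0 -1' 40;python3 -m crank '0 0 -0.02 0 -1;0 0 -0.05 0 -1;0 0 -0.1 0 -1;0 0 -0.16 0 -1;0 0 -0.2 0 -1;0 0 -0.2 0 -1;0 0 -0.1 0 -1;0 0 -0.04 0 -1;0 0 0 0 -1;0 0 0 0 -1'; python3 -c "
from h import *
go((.5525,-.209,.21),0)"
```

```text
time: 48.45
ee_pos: [0.5105, 0.3711, 0.0379]
eef_rot: [0.707, 0.707, 0.0, 0.0]
ft_force: [0.6, 0.7, -0.9]
width: 0.0271
grip_force: 40.0
time: 49.45
ee_pos: [0.5098, 0.3706, 0.2105]
eef_rot: [0.707, 0.707, -0.001, -0.0]
ft_force: [-0.4, 0.4, -3.6]
width: 0.0269
grip_force: 40.0
scaled d [-2.898  0.215  0.006] turn -0.00031897870234287373 | tcp [0.5098 0.3706 0.2105] tool y heading -0.0
```

```bash
python3 -m crank '-0.04 0 0 0 -1;-0.08 0.01 0 0 -1;-0.12 0.01 0 0 -1;-0.16 0.01 0 0 -1;-0.18 0.01 0 0 -1;-0.18 0.02 0 0 -1;-0.18 0.02 0 0 -1;-0.18 0.02 0 0 -1;-0.18 0.02 0 0 -1;-0.18 0.01 0 0 -1';python3 -m crank '-0.18 0.01 0 0 -1;-0.18 0.01 0 0 -1;-0.18 0.01 0 0 -1;-0.18 0.01 0 0 -1;-0.18 0.01 0 0 -1;-0.18 0.01 0 0 -1;-0.16 0.01 0 0 -1;-0.1 0 0 0 -1;-0.05 0 0 0 -1;-0.02 0 0 0 -1'; python3 -m crank '0 0 0 0 -1;0 0 0 0 -1';python3 - <<'E'
from h import *
go((.5525,-.209,.142),0)
w=shot("wrist");m=cv2.inRange(cv2.cvtColor(w["img"],cv2.COLOR_BGR2HSV),(20,5,150),(40,80,255));px=[]
cv2.imwrite("pics/w7.png",w["img"])
E
```

```text
time: 50.45
ee_pos: [0.5354, 0.0728, 0.2109]
eef_rot: [0.708, 0.707, -0.001, -0.0]
ft_force: [0.3, -0.2, -3.9]
width: 0.0273
grip_force: 40.0
time: 51.45
ee_pos: [0.5492, -0.2077, 0.2111]
eef_rot: [0.708, 0.706, -0.0, -0.001]
ft_force: [-0.1, 0.6, -4.0]
width: 0.0268
grip_force: 40.0
time: 51.65
ee_pos: [0.5501, -0.2053, 0.2119]
eef_rot: [0.707, 0.708, 0.0, -0.0]
ft_force: [-0.5, 0.6, -3.3]
width: 0.0268
grip_force: 40.0
scaled d [-0.019  0.012  0.35 ] turn 0.0008353170771477972 | tcp [ 0.5501 -0.2053  0.2119] tool y heading 0.1
```

View pics/w7.png

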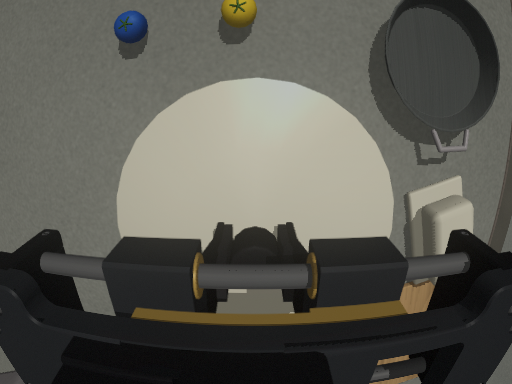

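The lid is level and held well up on the knob at (255,240), above the crock. Aligning, then lowering to just above seat.

```bash
python3 -m crank '-0.018 0.012 0.04 0 -1;0 0 0.08 0 -1;0 0 0.08 0 -1;0 0 0.05 0 -1;0 0 0.03 0 -1;0 0 0.01 0 -1;0 0 0 0 -1;0 0 0 0 -1'; python3 -c "
from h import *
go((.5525,-.209,.142),0)"
```

```text
time: 52.5
ee_pos: [0.5527, -0.2105, 0.1545]
eef_rot: [0.707, 0.707, 0.0, 0.0]
ft_force: [0.3, -0.3, -4.0]
width: 0.0271
grip_force: 40.0
scaled d [ 0.008 -0.001  0.063] turn -0.00034276058106454376 | tcp [ 0.5527 -0.2105  0.1545] tool y heading -0.0
```

```bash
python3 -m crank '0.005 0 0.015 0 -1;0 0 0.015 0 -1;0 0 0.01 0 -1;0 0 0 0 -1'; python3 -m crank '0 0 0.01 0 -1;0 0 0 0 -1';python3 -m crank '0 0 0.008 0 -1;0 0 0 0 -1'
```

```text
time: 52.9
ee_pos: [0.5521, -0.2094, 0.1456]
eef_rot: [0.707, 0.707, -0.0, -0.0]
ft_force: [-0.3, 0.4, -3.1]
width: 0.0267
grip_force: 40.0
time: 53.1
ee_pos: [0.5522, -0.2095, 0.1437]
eef_rot: [0.707, 0.707, -0.0, -0.0]
ft_force: [0.2, -0.5, -4.0]
width: 0.0268
grip_force: 40.0
time: 53.3
ee_pos: [0.5522, -0.2094, 0.1422]
eef_rot: [0.707, 0.707, -0.0, -0.0]
ft_force: [-0.4, 0.3, -4.0]
width: 0.0269
grip_force: 40.0
```

```bash
python3 -m crank '0 0 0.006 0 -1;0 0 0 0 -1'; python3 -m crank '0 0 0.004 0 -1;0 0 0 0 -1'
```

```text
time: 53.5
ee_pos: [0.5524, -0.2095, 0.1419]
eef_rot: [0.707, 0.707, -0.0, 0.0]
ft_force: [-3.6, 0.4, 4.1]
width: 0.0272
grip_force: 40.0
time: 53.7
ee_pos: [0.5524, -0.2095, 0.1418]
eef_rot: [0.707, 0.707, -0.0, 0.0]
ft_force: [-7.4, 1.3, 11.4]
width: 0.0267
grip_force: 40.0
```

Contact at TCP z 0.1418, where a seated lid should be. Releasing, then moving over to see the dial.

```bash
python3 -m crank '0 0 -0.015 0 1;0 0 0 0 1;0 0 0 0 1;0 0 0 0 1;0 0 0 0 1;0 0 0 0 1;0 0 0 0 1;0 0 -0.1 0 1;0 0 -0.2 0 1;0 0 -0.2 0 1'; python3 -m crank '-0.06 -0.01 -0.1 0 1;-0.14 -0.02 0 0 1;-0.2 -0.03 0 0 1;-0.2 -0.03 0 0 1;-0.2 -0.03 0 0 1;-0.12 -0.01 0 0 1;-0.06 0 0 0 1;0 0 0 0 1;0 0 0 0 1';python3 - <<'E'
from h import *
for n in("wrist","scene","side"):
    c=shot(n);np.savez(n+"8.npz",**c);cv2.imwrite(f"pics/{n}8.png",c["img"])
    for ce,st,m in blobs(c["img"],(15,5,120),(40,75,255),2000 ):
        if n!="wrist" and not(90<st[2]or st[2]>75): continue
        pts=cv2.convexHull(np.argwhere(m)[:,::-1].astype(np.int32))[:,0]
        print(n,st,cv2.minEnclosingCircle(plane(c,pts,.124)[:,:2].astype(np.float32)))
print(read_state()["ee_pos"])
E
```

```text
time: 54.7
ee_pos: [0.5518, -0.2092, 0.2441]
eef_rot: [0.707, 0.707, -0.0, -0.001]
ft_force: [1.1, -0.6, 0.8]
width: 0.0864
grip_force: 0.0
time: 55.6
ee_pos: [0.5271, -0.4036, 0.2634]
eef_rot: [0.707, 0.708, 0.001, -0.0]
ft_force: [-0.1, 0.7, 0.2]
width: 0.0866
grip_force: 0.0
wrist [0, 0, 502, 264, 98697] ((0.5021781325340271, -0.33463311195373535), 0.3831581473350525)
wrist [257, 287, 98, 27, 2158] ((0.594693660736084, -0.5662136077880859), 0.06794625520706177)
scene [16, 0, 98, 86, 3679] ((-1.1081860065460205, 0.6936911940574646), 0.7691806554794312)
scene [0, 0, 512, 384, 115932] ((0.5729857087135315, 1.114150881767273), 1.7647438049316406)
side [60, 0, 200, 39, 3154] ((-0.30737924575805664, 6.428326606750488), 3.331073045730591)
side [322, 0, 190, 384, 41228] ((4.616014003753662, 5.090755939483643), 6.868700981140137)
side [14, 64, 277, 320, 47495] ((0.24820064008235931, 0.762335479259491), 1.2176669836044312)
side [246, 270, 91, 52, 3357] ((0.5534151196479797, -0.22573134303092957), 0.10212700814008713)
[ 0.52702429 -0.40359258  0.26377835]
```

View pics/wrist8.png

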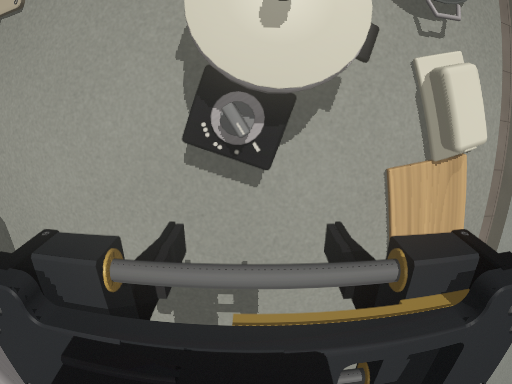

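Wrist view: lid back on the crock; console with dial centre about (237,118), bar pointing right-down to the dash "off" mark (257,147); two dots are at (217,146). Measuring dial axis and bar heading.

Run:
```python
from h import *
w=load("wrist8.npz");S=load("scene8.npz");D=load("side8.npz")
c=np.array([.5527,-.2092])
f=plane(w,[(184,140),(270,168),(296,95)],.06);print(f.round(4))
v=f[1]-f[0];print("width",np.linalg.norm(v),"front edge heading",np.degrees(np.arctan2(v[1],v[0])))
mid=(f[0]+f[1])[:2]/2;print("front mid dist",np.linalg.norm(mid-c),np.degrees(np.arctan2(*(mid-c)[::-1])))
print("disc",plane(w,(238,118),.072),"bar ends",plane(w,[(226,104),(247,134)],.104))
b=plane(w,[(226,104),(247,134)],.104);b=b[1]-b[0];print(np.degrees(np.arctan2(b[1],b[0])),np.linalg.norm(b))
e1=cv2.resize(w["img"][75:165,175:295],(560,420),interpolation=cv2.INTER_CUBIC)
e2=cv2.resize(S["img"][270:350,110:200],(240,214));
o=np.zeros((600,800,3),np.uint8);o[:420,:560]=e1;o[:214,560:]=e2
o[220:220+170,562:562+238]=cv2.resize(D["img"][255:340,235:354],(238,170));cv2.imwrite("pics/m9.png",o)
```

```text
[[ 0.4376 -0.3714  0.06  ]
 [ 0.5454 -0.4078  0.06  ]
 [ 0.576  -0.3163  0.06  ]]
width 0.11377118606223659 front edge heading -18.69354911402497
front mid dist 0.19048526585484843 -108.74414795602104
disc [[ 0.50644657 -0.34437449  0.072     ]] bar ends [[ 0.49552273 -0.32706296  0.104     ]
 [ 0.51779991 -0.35971498  0.104     ]]
-55.69582813033734 0.039527553430262985
```

View pics/m9.png

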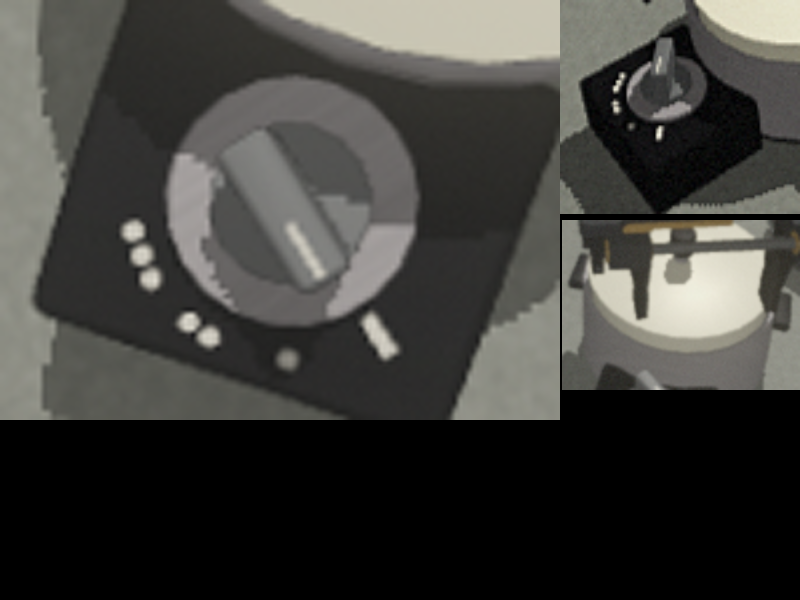

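The enlarged crop confirms the pointer line at the dash mark, two dots at (198,330), and the lid flat on the rim. Dial axis (0.507,-0.344) agrees with the geometry; bar heading -57°, so the closing direction is 33°.

```bash
python3 -m crank '0.1 -0.03 0 0 -0.3;0.12 -0.05 0 0 -0.3;0.08 -0.02 0 0 -0.3;0 0 0 -0.092 -0.3;0 0 0 -0.092 -0.3;0 0 0 -0.092 -0.3;0 0 0 -0.092 -0.3;0 0 0.15 0 -0.3;0 0 0.15 0 -0.3;0 0 0 0 -0.3' 20; python3 -m crank '0 0 0 0 -0.3;0 0 0 0 -0.3';python3 -c "
from h import *
go((.507,-.3437,.080),np.radians(33));print(read_state()['joint_positions'].round(2))"
```

```text
time: 56.75
ee_pos: [0.5046, -0.3437, 0.1999]
eef_rot: [0.476, 0.879, 0.0, -0.003]
ft_force: [-0.7, -0.7, -0.9]
width: 0.0311
grip_force: 0.0
time: 56.95
ee_pos: [0.5072, -0.3454, 0.2054]
eef_rot: [0.476, 0.879, -0.0, 0.001]
ft_force: [-0.1, 0.8, -0.2]
width: 0.0309
grip_force: 0.0
scaled d [0.009 0.003 0.627] turn 0.0012685243446152025 | tcp [ 0.5072 -0.3454  0.2054] tool y heading 33.1
[ 1.04  0.39 -0.66  1.49  0.24  1.34  0.93]
```

```bash
python3 -m crank '0.008 0.003 0.1 0 -0.3;0 0 0.14 0 -0.3;0 0 0.14 0 -0.3;0 0 0.1 0 -0.3;0 0 0.07 0 -0.3;0 0 0.04 0 -0.3;0 0 0.03 0 -0.3;0 0 0 0 -0.3'; python3 -m crank '0 0 0 0 -1;0 0 0 0 -1;0 0 0 0 -1;0 0 0 0 -1;0 0 0 0 -1;0 0 0 0 -1' 20
```

```text
time: 57.75
ee_pos: [0.5061, -0.3438, 0.0795]
eef_rot: [0.476, 0.879, -0.0, 0.0]
ft_force: [-0.0, -0.4, 0.5]
width: 0.0303
grip_force: 0.0
time: 58.35
ee_pos: [0.5059, -0.3442, 0.0799]
eef_rot: [0.477, 0.879, -0.0, 0.0]
ft_force: [-3.0, -0.5, 6.1]
width: 0.0138
grip_force: 20.0
```

Bar gripped (13.8 mm). Now turning clockwise by 68.75°, which is 0.764.

```bash
python3 -m crank '0 0 0 0.06 -1;0 0 0 0.08 -1;0 0 0 0.08 -1;0 0 0 0.08 -1;0 0 0 0.08 -1;0 0 0 0.08 -1;0 0 0 0.08 -1;0 0 0 0.08 -1;0 0 0 0.08 -1;0 0 0 0.06 -1'; python3 -m crank '0 0 0 0.01 -1;0 0 0 0 -1;0 0 0 0 -1'; python3 -c "
from h import *
go((.507,-.3437,.080),np.radians(33.1-68.75));print(read_state()['torque'])"
```

```text
time: 59.35
ee_pos: [0.5059, -0.3442, 0.08]
eef_rot: [0.889, 0.457, -0.0, 0.001]
ft_force: [-1.9, -0.0, 5.2]
width: 0.0138
grip_force: 20.0
time: 59.65
ee_pos: [0.5059, -0.3443, 0.0799]
eef_rot: [0.892, 0.453, -0.0, 0.001]
ft_force: [-2.3, -0.2, 6.2]
width: 0.0139
grip_force: 20.0
scaled d [ 0.006  0.003 -0.   ] turn -0.005797493922036919 | tcp [ 0.5059 -0.3443  0.0799] tool y heading -36.2
[-0.13702432  0.50301619 -0.01733307]
```

```bash
python3 -m crank '0 0 0 0 -0.3;0 0 0 0 -0.3;0 0 0 0 -0.3;0 0 0 0 -0.3;0 0 -0.06 0 -0.3;0 0 -0.12 0 -0.3;0 0 -0.2 0 -0.3;0 0 -0.2 0 -0.3;0 0 -0.2 0 -0.3;0 0 -0.1 0 -0.3'; python3 -m crank '-0.1 0 0 0 0;-0.2 0 0 0 0;-0.1 0 0 0 0;0 0 0 0 0;0 0 0 0 0;0 0 0 0 0'
python3 - <<'E'
from h import *
w=shot("wrist")
T=w["T"]@w["mount"]
def proj(p):
    q=np.linalg.inv(T)@np.r_[p,1];th=np.arctan2(np.hypot(q[0],q[1]),q[2]);a=np.arctan2(q[1],q[0]);return w["K"][:2,2]+w["K"][0,0]*th*np.array([np.cos(a),np.sin(a)])
print("dial px",proj((.507,-.3437,.104)))
g=cv2.cvtColor(w["img"],cv2.COLOR_BGR2GRAY)
# white line on bar top / dots: bright blobs near dial
m=(g>150).astype(np.uint8);n,l,st,ce=cv2.connectedComponentsWithStats(m)
for i in range(1,n):
    p=plane(w,ce[i],.104)[0];q=plane(w,ce[i],.06)[0]
    for nm,x in(("z104",p),("z060",q)):
        d=x[:2]-[.507,-.3437]
        if np.linalg.norm(d)<.06 and st[i,4]<120: print(nm,ce[i].round(1),st[i,4],"r",np.linalg.norm(d).round(4),"heading",np.degrees(np.arctan2(d[1],d[0])).round(1))
S,D=shot("scene"),shot("side")
for n,c,cc in(("scene",S,load("scene0.npz")),("side",D,load("side0.npz"))):
    for ce,s,mm in blobs(c["img"],(0,0,0),(180,255,60),30):
        p=plane(c,ce,.159)[0]
        if np.linalg.norm(p[:2]-[.5525,-.21])<.04: print(n,"knob",ce,p)
    for im,t in((c["img"],"now"),(cc["img"],"start")):
        for ce,s,mm in blobs(im,(20,3,165),(40,75,255),1500):
            if 70<s[2]<110 and 45<s[3]<80: print(n,t,"lid blob",s)
print(read_state()["ee_pos"],read_state()["ft_force"])
E
```

```text
time: 60.65
ee_pos: [0.5069, -0.344, 0.2606]
eef_rot: [0.892, 0.452, 0.001, 0.002]
ft_force: [-1.0, -0.8, -0.4]
width: 0.0303
grip_force: 0.0
time: 61.25
ee_pos: [0.4596, -0.407, 0.2559]
eef_rot: [0.891, 0.453, 0.0, 0.0]
ft_force: [-0.3, 0.0, 0.2]
width: 0.0435
grip_force: 0.0
dial px [256.03536257 101.01051974]
z104 [313.1  99.9] 50 r 0.0598 heading -33.8
z104 [255.  112.7] 43 r 0.0123 heading -131.3
z060 [255.  112.7] 43 r 0.0144 heading -130.3
z104 [287.7 115.9] 35 r 0.0365 heading -60.9
z060 [287.7 115.9] 35 r 0.042 heading -61.2
z104 [311. 115.] 1 r 0.0595 heading -49.5
z104 [232.1 129.8] 29 r 0.0392 heading -165.8
z060 [232.1 129.8] 29 r 0.0449 heading -165.3
z104 [209.7 133.3] 11 r 0.0594 heading 178.3
z104 [274.6 131.6] 13 r 0.0376 heading -94.8
z060 [274.6 131.6] 13 r 0.0433 heading -94.8
z104 [239.4 134.6] 15 r 0.0395 heading -152.4
z060 [239.4 134.6] 15 r 0.0452 heading -152.0
z104 [251.7 137.5] 14 r 0.0388 heading -132.8
z060 [251.7 137.5] 14 r 0.0446 heading -132.5
scene knob [199.2 243.1] [ 0.55215457 -0.21168442  0.159     ]
scene now lid blob [157, 226, 86, 61, 3752]
scene start lid blob [158, 225, 85, 60, 3713]
side knob [294.  262.3] [ 0.55346701 -0.20271324  0.159     ]
side start lid blob [247, 248, 94, 65, 4309]
[ 0.45940851 -0.40729544  0.25557376] [0.35325024 0.71087349 0.81294457]
```

The dial's white line points at -131°, with off at -61°, so it has turned 70° (1.2 rad): two dots. The lid silhouette is within 1 px of the start view, and the gripper is clear of everything. Handing in.

```bash
python3 -c "
from bench import workorder;print(workorder.close_job())"
```

```text
the job is handed in; nothing more can be done
None
```

The job is handed in; the result was not shown. By my last measurements all five tomatoes stand in the crock, the lid sits flat on it, and the dial is at two dots.

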